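# Sweep the clothes pegs off the cutting mat and shut the peg pan

## Robot

A 6-joint arm with a two-finger parallel gripper is mounted at the origin on a cart in front of the work surface, level with it; the furniture and walls round the work are solid. World frame = base frame: x ahead of the robot, y to its left, z up, the work surface at z = 0. Lengths are in m, angles in rad, forces in N, time in s.
With the tool pointing down it reaches from about 0.3 to 0.875 m from the base axis. Payload 6.4 kg.
Tool frame: the origin (TCP) lies between the finger pads; the fingertips stand 25 mm ahead of it and the grasp point (between the pads) lies 6 mm ahead of it; y points along the fingers, x is the direction in which the jaws open and shut, and the axes are right-handed (so a half turn about y gives the same grasp; the last joint's range is limited). The gripper opens to 85 mm and grips with 20 to 120 N. Pads are 22 mm wide; open, the fingers measure 114 mm over their backs; the gripper's body (76 mm by 85 mm) begins 54 mm behind the grasp point. The pads swing forward as they close: fully open they stand 13 mm farther back than shut.
Start: joints at [-1.52, 0.181, 1.607, -0, 1.354, -0.206], TCP at [0.146, -0.556, 0.256] pointing down, gripper open.
Joint ranges: [-2.99, 2.99], [-0.89, 2.07], [0.3, 2.58], [-1.14, 4.28], [0, 2.63], [-3.12, 3.12]. Speed limits (rad/s): [2.57, 2.57, 3.01, 3.14, 3.14, 3.14].

## Interface

Orientations are given as a unit quaternion [w, x, y, z].
In Python, from bench import ctrl, vision, ticket, find_in, regions_of, pinpoint gives the robot as it stands.
- The arm moves only by the tool apply_moves, never from a script. Its argument "increments" is a list of rows, each an object of numbers: "x", "y", "z": the shift along the tool's x, y, z in cm; "ax", "ay", "az": the turn, a rotation vector about the tool's x, y, z in rad; "grip": the closure, from 0 (fully open) to 1 (shut). A call has 1 to 12 rows; each row is the pose to reach, as a shift and turn from the pose measured when the call began, along the tool's axes at that moment; what a row does not reach only later rows make up. A row lasts 1/8 s, in which the tool goes at most 62.5 mm and 10.7 degrees, less where a joint would pass 70% of its speed; a pose out of reach is approached as far as the arm can. A call with a gripper value outside its range is refused whole. The fingers move at their own pace and stop on an object; the grip force is fixed at half the most. Time passes only in rows, so rows that repeat a pose let the fingers close. It gives the time, the measured TCP pose, the force and the opening at its end, in the units of the state.
- ctrl.get_obs(): the state, without advancing time (a new reading comes with each control period).
- vision.camera(name): name is "side" or "top" or "wrist"; returns the picture (480x640x3 uint8, red, green, blue); there is no depth.
- vision.camera_params(name): a dict with "intrinsics" (3x3 intrinsics, pixels), "k1" (the pictures are not rectified: a ray, as slopes to the right and down, at radius r is drawn at 1 + k1 r^2 times it, then the intrinsics apply), "R" (3x3) and "t" (3): a world point X has camera coordinates R X + t. Camera axes: x right, y down, z forward; pixel columns grow to the right and rows downward; lengths in m; the calibration is good to about 2 mm. A picture is of the moment at which its call begins: read the wrist's pose just before it. camera_params takes no time and is no camera call; for the wrist camera it gives the pose at the moment of the call.
- ticket.hand_in(): hands the job in, once; it reports no verdict.
Trained networks look in the newest picture that a camera, given by its name, has taken for a name from the list of things; names that differ only in an ending like _2 or _b are one class to them, and where a whole thing is asked for, a point or a joint stands for the part that bears it (a point fixed in the world has none). Each returns a list of dicts, best first, with "p" (0 to 1); they miss things now and then, are a little off and sometimes report something else, mostly with a low value. They report only what shows in the picture. A call takes as long as a camera call.
- find_in(camera, query): "rect" ([centre column, centre row, width, height] in pixels, round what is visible of it).
- regions_of(camera, query): "mask" (480x640 bool, what is visible of it) and "rect" ([centre column, centre row, width, height] in pixels, round what is visible of it).
- pinpoint(camera, query): "xy" ([column, row] in pixels: a listed point, or the origin of a listed thing).
The state is a dict: "time_s": time; "q": joint angles; "dq": joint speeds; "joint_efforts": joint torques, N m; "eef_pos": TCP position; "eef_rot": TCP orientation; "wrist_force": force on the tool from outside, world axes, zero at the start; "torque": the same for the moment, N m; "opening": opening from 0.0 (shut) to 1.0 (fully open).
Only numpy, scipy, OpenCV 4.12 (cv2) and the standard library are available. Lean on these libraries where they do the work, as an engineer would, in place of code of your own. Each camera call takes 0.05 s, during which the arm holds its last target.

## Task

Clear the cutting mat: with your fingertips, sweep the three wooden clothes pegs along it into the open white pan at its end, sliding them without ever picking them up, far enough in that the lid can close. Then push the pan's hinged lid over and down until it is fully shut. Leave the reels of thread standing where they are.

Things in the scene. Friction and masses are not known exactly. Their poses are not given: they have to be found in the camera images.
- pan: White enamelled pan with dark rims, fixed; 130 mm deep (x), 220 wide (y), 42 high. Origin: centre of its underside. Its x axis points inwards, from the open mouth (x = -65 mm) to the back wall (+65 mm), where the lid is hinged. Side and back walls 3 mm thick, 42 high; floor 2 mm thick, no sill. The shut lid's front flap stands at x = -58 to -61 mm, 5 mm above the floor: pegs must lie wholly beyond it.
- lid (a joint): Angle of the pan's lid, rad: 0 fully shut (level), up to 2.2 leaning back open behind the pan; starts at 1.95 to 2.15. The hinge is stiff (0.15 N m, about 1.5 N at the edge): the lid stays at any angle it is left at, neither falling nor springing.
- lid_hinge (a point): Middle of the lid's hinge line, at the top of the pan's back wall, 42 mm above the worktop. The line runs along the pan's y axis.
- lid_edge (a point): Middle of the lid's free front edge, on its outer (top) face. The lid is a plate 124 mm long from hinge to edge, 212 wide, 3 thick, outer face 4 mm off the hinge line; at this edge a 35 mm flap is turned down at a right angle. Shut, the outer face is 46 mm above the worktop. Open, the edge stands some 150 mm high behind the pan and the flap, pointing towards the mouth, ends about above the hinge.
- mat: Dark grey cutting mat with a pale grid, 360 mm long (x), 300 mm wide (y), 3 mm thick, fixed on the worktop. Origin: centre of its underside; axes parallel to the pan's. Its +x end lies against the pan's mouth, its top 1 mm above the pan's floor.
- peg_a_mid (a point): One of three identical wooden clothes pegs, 72 x 14 x 12 mm, lying loose and flat on the mat. This point is its centre, 6 mm above the mat; its y axis runs along the peg's length, z up.
- peg_b_mid (a point): One of three identical wooden clothes pegs, 72 x 14 x 12 mm, lying loose and flat on the mat. This point is its centre, 6 mm above the mat; its y axis runs along the peg's length, z up.
- peg_c_mid (a point): One of three identical wooden clothes pegs, 72 x 14 x 12 mm, lying loose and flat on the mat. This point is its centre, 6 mm above the mat; its y axis runs along the peg's length, z up.
- reel_1: Reel of sewing thread (cream thread on white flanges), 28 mm across and 36 mm high, standing loose on the mat among the pegs; not part of the work. Origin: centre of its underside.
- reel_2: Reel of sewing thread (blue thread on brown flanges), 24 mm across and 31 mm high, standing loose on the mat among the pegs; not part of the work. Origin: centre of its underside.
- reel_3: Reel of sewing thread (dark red thread on white flanges), 27 mm across and 34 mm high, standing loose on the mat among the pegs; not part of the work. Origin: centre of its underside.

How it is judged:
On the way, in this order (a step that is already met when the one before it is completed fails the run):
1. all three pegs are swept into the pan (x of peg_a_mid in the frame of pan between -0.05 and 0.065 m and y of peg_a_mid in the frame of pan between -0.11 and 0.11 m and height (world z) of each of peg_a_mid, peg_b_mid, peg_c_mid below 0.04 m and x of peg_b_mid in the frame of pan between -0.05 and 0.065 m and y of peg_b_mid in the frame of pan between -0.11 and 0.11 m and x of peg_c_mid in the frame of pan between -0.05 and 0.065 m and y of peg_c_mid in the frame of pan between -0.11 and 0.11 m), for 0.2 s.
2. the lid is pushed fully shut (value of joint lid below 0.04 rad), for 0.2 s.
At the end, for the whole second after the job is handed in: All three pegs lie at rest in the pan, their centres beyond the line of the lid's front flap and between the walls, and the lid is shut to within 0.04 rad (5 mm at its edge; a peg under the flap holds it further open) (all of step 1 and linear speed of each of peg_a, peg_b, peg_c below 0.02 m/s and value of joint lid between -0.04 and 0.04 rad); the robot touches nothing.
It fails at once if a peg is lifted or carried instead of swept (its centre more than 30 mm above the worktop before the pan, or 45 mm anywhere) ((height (world z) of peg_a_mid above 0.03 m and x of peg_a_mid in the frame of pan below -0.065 m) or (height (world z) of peg_b_mid above 0.03 m and x of peg_b_mid in the frame of pan below -0.065 m) or (height (world z) of peg_c_mid above 0.03 m and x of peg_c_mid in the frame of pan below -0.065 m) or height (world z) of any of peg_a_mid, peg_b_mid, peg_c_mid above 0.045 m).
It fails at once if a reel of thread is shifted by more than 15 mm or tipped (distance of any of reel_1, reel_2, reel_3 from where it was at the start of the episode above 0.015 m or angle between any of reel_1, reel_2, reel_3's own z axis and vertical above 0.35 rad).
It also fails if it takes over 64 s, if anything falls off the work surface, if the arm or the gripper's body presses on something with over 40 N, if the wrist force passes 120 N, or if a joint passes its speed limit or range.

## Working session

There is one attempt and no reset: what is moved stays moved. The work goes in short steps, Python scripts to look and compute and a tool call to move; the robot and the scene stay as the last step left them, time stands still between calls to the robot, and variables do not carry over. Pictures are saved under pics/ and viewed, and the job is handed in when it is done.

Besides the shell and the picture viewer there is one more tool, called after ">>>" as a command line: name --argument value ..., lists and objects as JSON in quotes. apply_moves: Moves the arm, as the interface text tells. Its arguments: {"type":"object","properties":{"increments":{"type":"array","items":{"type":"object","properties":{"x":{"type":"number"},"y":{"type":"number"},"z":{"type":"number"},"ax":{"type":"number"},"ay":{"type":"number"},"az":{"type":"number"},"grip":{"type":"number"}}}}},"required":["increments"]}

```bash
ls; mkdir -p pics
cat > h.py <<'E'
import numpy as np, cv2
from bench import ctrl, vision, ticket, find_in, regions_of, pinpoint
def snap(n,f):
    im=vision.camera(n); cv2.imwrite('pics/'+f,im[:,:,::-1]); return im
def ray(n,uv):
    p=vision.camera_params(n);K=np.array(p['intrinsics']);k=p['k1']
    R=np.array(p['R']);t=np.array(p['t'])
    d=np.array([(uv[0]-K[0,2])/K[0,0],(uv[1]-K[1,2])/K[1,1]])
    s=d.copy()
    for _ in range(30): s=d/(1+k*(s@s))
    return -R.T@t, R.T@np.array([s[0],s[1],1])
def atz(n,uv,z):
    o,d=ray(n,uv); return o+d*(z-o[2])/d[2]
def proj(n,X):
    p=vision.camera_params(n);K=np.array(p['intrinsics']);k=p['k1']
    c=np.array(p['R'])@np.array(X)+np.array(p['t']); s=c[:2]/c[2]; s=s*(1+k*(s@s))
    return [K[0,0]*s[0]+K[0,2],K[1,1]*s[1]+K[1,2]]
E
python3 - <<'E'
from h import *
np.set_printoptions(precision=4,suppress=True)
print(ctrl.get_obs())
for n in ['top','side']:
    snap(n,n+'0.png'); p=vision.camera_params(n); R=np.array(p['R']);print(n,-R.T@np.array(p['t']),R)
for q,z in [('pan',0),('mat',0),('peg_a_mid',.009),('reel_1',.003),('reel_2',.003),('reel_3',.003),('lid_hinge',.042)]:
    for r in pinpoint('top',q): print(q,np.round(r['xy'],1),round(r['p'],2),atz('top',r['xy'],z))
E
```

```text
pics
{'time_s': 0.0, 'q': array([-1.5203,  0.1815,  1.608 , -0.    ,  1.3538, -0.2063]), 'dq': array([-0.0004, -0.0017, -0.0008,  0.001 ,  0.001 ,  0.0005]), 'joint_efforts': array([  0.0007, -44.4872, -35.1335,  -0.0002,   0.0091,   0.    ]), 'eef_pos': array([ 0.146 , -0.5556,  0.2554]), 'eef_rot': array([ 0.5604, -0.5594,  0.4323, -0.4315]), 'wrist_force': array([-0.0362, -0.0167,  0.9645]), 'torque': array([ 0.0063, -0.0106,  0.0017]), 'opening': 0.9962413880565235}
top [ 0.3679 -0.0036  1.2119] [[-0.0179 -0.9997  0.0189]
 [-0.9841  0.0143 -0.1768]
 [ 0.1765 -0.0218 -0.9841]]
side [0.293  0.5917 0.5646] [[-0.9102 -0.4141  0.0052]
 [-0.2564  0.5536 -0.7923]
 [ 0.3252 -0.7225 -0.6101]]
pan [401.2 259. ] 0.9 [ 0.5486 -0.1982  0.    ]
mat [286.3 261.5] 0.92 [0.547  0.0454 0.    ]
peg_a_mid [326.2 297.5] 0.76 [ 0.4689 -0.0372  0.009 ]
peg_a_mid [286.2 262. ] 0.2 [0.5446 0.0452 0.009 ]
reel_1 [211.1 239.3] 0.72 [0.5964 0.2041 0.003 ]
reel_1 [282.4 314.8] 0.68 [0.435  0.0542 0.003 ]
reel_1 [402.5 259.6] 0.61 [ 0.5469 -0.2004  0.003 ]
reel_1 [271.9 218.4] 0.54 [0.6399 0.0753 0.003 ]
reel_1 [326.7 295.9] 0.21 [ 0.4727 -0.0384  0.003 ]
reel_2 [211.1 239.3] 0.72 [0.5964 0.2041 0.003 ]
reel_2 [282.4 314.8] 0.68 [0.435  0.0542 0.003 ]
reel_2 [402.5 259.6] 0.61 [ 0.5469 -0.2004  0.003 ]
reel_2 [271.9 218.4] 0.54 [0.6399 0.0753 0.003 ]
reel_2 [326.7 295.9] 0.21 [ 0.4727 -0.0384  0.003 ]
reel_3 [211.1 239.3] 0.72 [0.5964 0.2041 0.003 ]
reel_3 [282.4 314.8] 0.68 [0.435  0.0542 0.003 ]
reel_3 [402.5 259.6] 0.61 [ 0.5469 -0.2004  0.003 ]
reel_3 [271.9 218.4] 0.54 [0.6399 0.0753 0.003 ]
reel_3 [326.7 295.9] 0.21 [ 0.4727 -0.0384  0.003 ]
lid_hinge [431.7 253.2] 0.81 [ 0.5535 -0.2549  0.042 ]
lid_hinge [402.4 258.3] 0.55 [ 0.5438 -0.194   0.042 ]
```

View pics/top0.png

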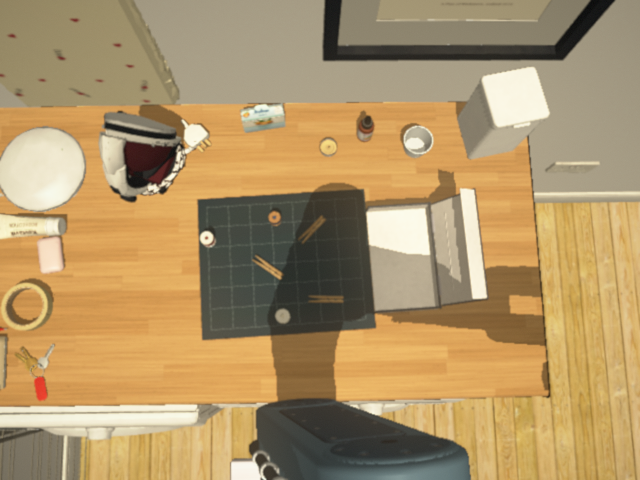

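View pics/side0.png

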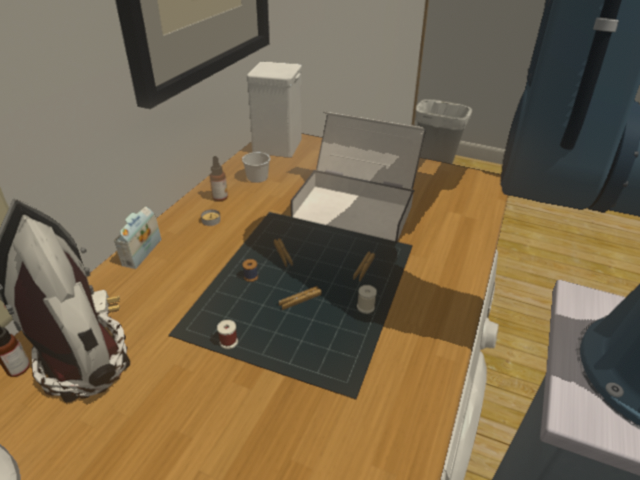

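The top view shows the mat at columns 198-375 and the open pan at columns 367-485, so pan +x is roughly world -y. Pegs lie near (312,229), (267,267) and (326,298). The reels are at (207,238) red, (275,217) blue and (282,316) cream.

Run:
```python
from h import *
np.set_printoptions(precision=4,suppress=True)
im=snap('top','top1.png')
cv2.imwrite('pics/crop1.png',cv2.resize(im[170:350,190:490,::-1],None,fx=2.6,fy=2.6,interpolation=cv2.INTER_CUBIC))
print('pegs')
for q in ['peg_a_mid']:
    for r in regions_of('top',q):
        m=r['mask'].astype(np.uint8); ys,xs=np.nonzero(m)
        if len(xs)<10: continue
        P=np.array([atz('top',(x,y),.013)[:2] for x,y in zip(xs,ys)])
        c=P.mean(0);w,v=np.linalg.eigh(np.cov(P.T)); print(r['p'],r['rect'],len(xs),c,v[:,1],np.sqrt(12*w))
# colour
hsv=cv2.cvtColor(im,cv2.COLOR_RGB2HSV)
mm=np.zeros((480,640),np.uint8)
cv2.fillPoly(mm,[np.array([[202,204],[359,194],[370,324],[207,334]])],1)
mm&=((hsv[...,1]>70)&(hsv[...,2]>70)).astype(np.uint8)
n,l,s,c=cv2.connectedComponentsWithStats(mm)
for i in range(1,n):
    if s[i,4]<20: continue
    ys,xs=np.nonzero(l==i);P=np.array([atz('top',(x,y),.013)[:2] for x,y in zip(xs,ys)])
    w,v=np.linalg.eigh(np.cov(P.T));print(i,s[i],P.mean(0),v[:,1],np.sqrt(12*w))
print('mat')
for r in regions_of('top','mat')[:1]:
    m=r['mask'].astype(np.uint8);ct=max(cv2.findContours(m,0,2)[0],key=cv2.contourArea)
    W=np.array([atz('top',p[0],.003)[:2] for p in ct],np.float32)
    (c,s,a)=cv2.minAreaRect(W); print(c,s,a, cv2.boxPoints((c,s,a)))
for q in ['lid_edge','lid_hinge','pan']:
  for cam in ['top']:
    for r in pinpoint(cam,q)[:2]: print(q,r)
print('reels')
for r in regions_of('top','reel_1'):
    print(r['p'],r['rect'],atz('top',r['rect'][:2],.02))
snap('side','s1.png')
for q in ['lid_edge','lid_hinge','pan','peg_a_mid','reel_1']:
    for r in pinpoint('side',q)[:4]: print('side',q,r)
```

```text
pegs
0.45 [324.8, 298.6, 34.7, 9.7] 205 [ 0.4654 -0.0363] [0.027  0.9996] [0.0147 0.0635]
1 [348 194  13  19  97] [ 0.673  -0.1056] [-0.9475 -0.3197] [0.0187 0.0368]
5 [268 210  14  17 172] [0.6387 0.0693] [-0.9773 -0.2116] [0.0253 0.0318]
7 [298 215  29  29 247] [ 0.6154 -0.0111] [-0.716   0.6981] [0.0169 0.0706]
13 [205 236  10  11  33] [0.5884 0.2029] [-0.6675  0.7446] [0.0108 0.0271]
14 [252 255  32  25 275] [0.5337 0.0828] [0.5862 0.8101] [0.0176 0.0703]
15 [308 295  36   8 263] [ 0.4664 -0.0379] [0.0155 0.9999] [0.0169 0.07  ]
mat
(0.5440101623535156, 0.048830971121788025) (0.3013041019439697, 0.35817405581474304) 2.910538911819458 [[ 0.3845  0.22  ]
 [ 0.4026 -0.1377]
 [ 0.7036 -0.1224]
 [ 0.6854  0.2353]]
lid_edge {'xy': [482.1, 241.2], 'p': 0.93}
lid_hinge {'xy': [312.7, 229.7], 'p': 0.42}
pan {'xy': [401.3, 259.6], 'p': 0.83}
reels
0.61 [208.2, 238.2, 13.9, 15.8] [0.5956 0.2073 0.02  ]
0.58 [276.1, 218.6, 12.5, 15.0] [0.6355 0.0654 0.02  ]
0.47 [280.4, 314.7, 17.7, 13.8] [0.4343 0.0575 0.02  ]
0.27 [327.1, 299.9, 29.6, 10.1] [ 0.463  -0.0386  0.02  ]
side lid_edge {'xy': [373.0, 122.2], 'p': 0.9}
side lid_hinge {'xy': [359.4, 180.4], 'p': 0.55}
side pan {'xy': [352.4, 212.8], 'p': 0.65}
side peg_a_mid {'xy': [364.0, 265.4], 'p': 0.68}
side reel_1 {'xy': [223.4, 338.2], 'p': 0.97}
side reel_1 {'xy': [363.7, 308.1], 'p': 0.87}
side reel_1 {'xy': [253.7, 275.2], 'p': 0.82}
```

View pics/crop1.png

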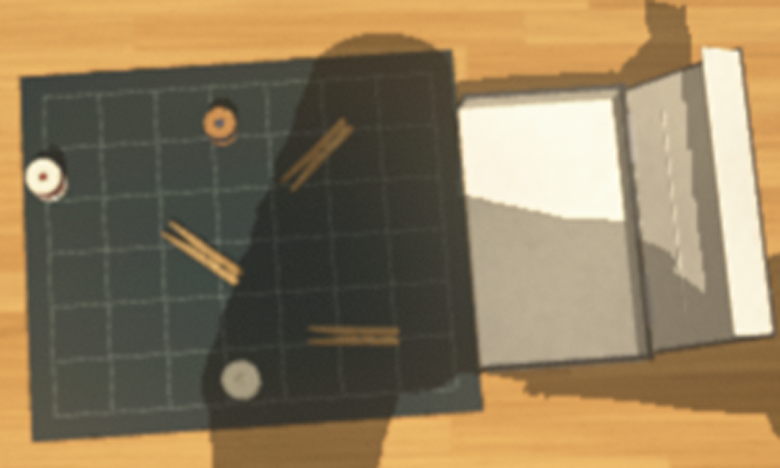

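Pegs, reels and mat are consistent across both views. Next I need the pan's pose and the tool frame.

```bash
cat >> h.py <<'E'
from scipy.spatial.transform import Rotation as Rn
U=np.array([.0508,-.9987]);V=np.array([.9987,.0508]);M=np.array([.544,.0488])
def sw(P): d=np.array(P)[:2]-M; return np.array([d@U,d@V])
def Rot(o): q=o['eef_rot']; return Rn.from_quat([q[1],q[2],q[3],q[0]])
def world(s,w): return M+s*U+w*V
def rows(tg,yaw=True):
    """tg: list of (s,w,ztcp); prints tool shift cm"""
    o=ctrl.get_obs();R=Rot(o)
    # desired: tool y down, tool x = +-V
    best=None
    for sg in (1,-1):
        x=sg*np.array([V[0],V[1],0]);y=np.array([0,0,-1.]);D=np.column_stack([x,y,np.cross(x,y)])
        rv=(R.inv()*Rn.from_matrix(D)).as_rotvec()
        if best is None or np.linalg.norm(rv)<np.linalg.norm(best): best=rv
    print('t',round(o['time_s'],2),'sw',sw(o['eef_pos']),'z',o['eef_pos'][2],'F',o['wrist_force'],'op',round(o['opening'],2))
    print('rotvec',np.round(best,3))
    for s,w,z in tg:
        d=np.append(world(s,w),z)-o['eef_pos']
        print((s,w,z),'->',np.round(R.inv().apply(d)*100,2))
np.set_printoptions(precision=4,suppress=True)
E
python3 - <<'E'
from h import *
for n,p in [('mouthL',(366.9,208.5)),('mouthR',(373.8,312.3)),('backL',(429.2,204.6)),('backR',(440,306.5))]:
    P=atz('top',p,.042);print(n,P,sw(P))
for p in [(482.1,241.2)]: print('edge at .15',sw(atz('top',p,.152)))
# side+top triangulation of lid edge
o1,d1=ray('top',(482.1,241.2));o2,d2=ray('side',(373,122.2))
A=np.column_stack([d1,-d2]);t=np.linalg.lstsq(A,o2-o1,rcond=None)[0];a=o1+d1*t[0];b=o2+d2*t[1];print(a,b,sw((a+b)/2))
o=ctrl.get_obs();print(Rot(o).as_matrix())
rows([(0,0.045,.15),(0,.045,.031)])
E
```

```text
mouthL [ 0.6495 -0.1244  0.042 ] [0.1783 0.0966]
mouthR [ 0.4347 -0.1315  0.042 ] [ 0.1746 -0.1183]
backL [ 0.6562 -0.255   0.042 ] [0.3091 0.0966]
backR [ 0.444  -0.2663  0.042 ] [ 0.3096 -0.1159]
edge at .15 [ 0.3767 -0.0058]
[ 0.5587 -0.33    0.1445] [ 0.5612 -0.3294  0.1447] [ 0.3788 -0.0033]
[[ 0.2539 -0.      0.9672]
 [-0.9672  0.      0.2539]
 [-0.     -1.     -0.    ]]
t 1.1 sw [ 0.584  -0.4282] z 0.2562767156841659 F [0.2705 0.3927 0.5   ] op 1.0
rotvec [ 0.    -1.365 -0.   ]
(0, 0.045, 0.15) -> [-47.49  10.63  58.26]
(0, 0.045, 0.031) -> [-47.49  22.53  58.26]
```

>>> apply_moves --increments '[{"x":-4,"y":0,"z":4.9,"ay":-0.12,"grip":0.65},{"x":-8,"y":0,"z":9.7,"ay":-0.24,"grip":0.65},{"x":-12,"y":0,"z":14.6,"ay":-0.36,"grip":0.65},{"x":-16,"y":1,"z":19.4,"ay":-0.48,"grip":0.65},{"x":-20,"y":2,"z":24.3,"ay":-0.6,"grip":0.65},{"x":-24,"y":3,"z":29.1,"ay":-0.72,"grip":0.65},{"x":-28,"y":4,"z":34,"ay":-0.84,"grip":0.65},{"x":-32,"y":5,"z":38.8,"ay":-0.96,"grip":0.65},{"x":-36,"y":7,"z":43.7,"ay":-1.08,"grip":0.65},{"x":-40,"y":8,"z":48.5,"ay":-1.2,"grip":0.65},{"x":-44,"y":9,"z":53.4,"ay":-1.3,"grip":0.65},{"x":-47.5,"y":10.6,"z":58.3,"ay":-1.365,"grip":0.65}]'

```text
invalid input
```

Run:
```python
from h import *
rows([(0,.045,.10),(0,0.045,.031),(.03,.045,.03)])
im=snap('side','s2.png')
print(ctrl.get_obs()['q'])
snap('wrist','w2.png')
```

```text
t 1.1 sw [ 0.584  -0.4282] z 0.2562767156841659 F [0.2705 0.3927 0.5   ] op 1.0
rotvec [ 0.    -1.365 -0.   ]
(0, 0.045, 0.1) -> [-47.49  15.63  58.26]
(0, 0.045, 0.031) -> [-47.49  22.53  58.26]
(0.03, 0.045, 0.03) -> [-44.55  22.63  57.65]
[-1.5203  0.1808  1.607  -0.      1.3538 -0.2063]
```

View pics/s2.png

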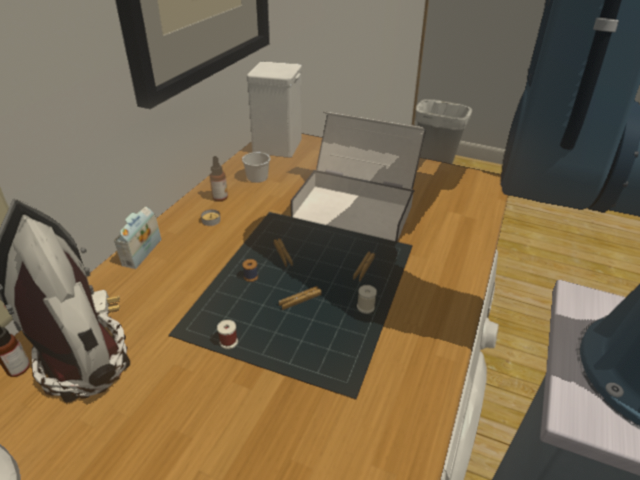

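View pics/w2.png

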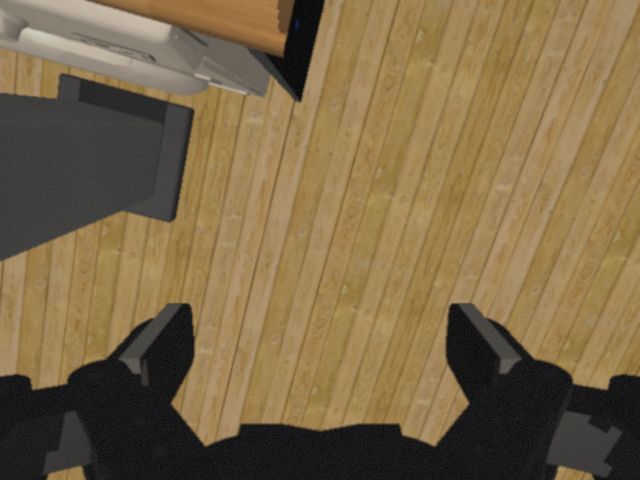

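The views are unchanged because the call was refused and the arm never moved. I'll try a smaller call with every field given.

>>> apply_moves --increments '[{"x":-4.0,"y":0.0,"z":4.9,"ax":0.0,"ay":-0.12,"az":0.0,"grip":0.65},{"x":-8.0,"y":0.0,"z":9.7,"ax":0.0,"ay":-0.24,"az":0.0,"grip":0.65},{"x":-12.0,"y":0.0,"z":14.6,"ax":0.0,"ay":-0.36,"az":0.0,"grip":0.65},{"x":-16.0,"y":1.0,"z":19.4,"ax":0.0,"ay":-0.48,"az":0.0,"grip":0.65},{"x":-20.0,"y":2.0,"z":24.3,"ax":0.0,"ay":-0.6,"az":0.0,"grip":0.65},{"x":-24.0,"y":3.0,"z":29.1,"ax":0.0,"ay":-0.72,"az":0.0,"grip":0.65}]'

```text
time_s: 1.95
eef_pos: [0.3649, -0.2522, 0.2272]
eef_rot: [-0.676, 0.677, -0.205, 0.206]
wrist_force: [1.1, 0.2, 0.3]
opening: 0.347
```

Run:
```python
from h import *
rows([(0,.045,.12)])
```

```text
t 1.95 sw [ 0.2916 -0.1941] z 0.22718732134061678 F [1.105  0.1645 0.2723] op 0.35
rotvec [ 0.001 -0.641  0.001]
(0, 0.045, 0.12) -> [ 1.7  10.71 37.67]
```

>>> apply_moves --increments '[{"x":0.2,"y":0.5,"z":5.4,"ax":0.0,"ay":-0.11,"az":0.0,"grip":0.65},{"x":0.5,"y":1.5,"z":10.8,"ax":0.0,"ay":-0.22,"az":0.0,"grip":0.65},{"x":0.7,"y":3.0,"z":16.2,"ax":0.0,"ay":-0.33,"az":0.0,"grip":0.65},{"x":1.0,"y":4.5,"z":21.6,"ax":0.0,"ay":-0.44,"az":0.0,"grip":0.65},{"x":1.2,"y":6.5,"z":27.0,"ax":0.0,"ay":-0.55,"az":0.0,"grip":0.65},{"x":1.5,"y":8.5,"z":32.4,"ax":0.0,"ay":-0.64,"az":0.0,"grip":0.65},{"x":1.7,"y":10.7,"z":37.7,"ax":0.0,"ay":-0.641,"az":0.0,"grip":0.65},{"x":1.7,"y":10.7,"z":37.7,"ax":0.0,"ay":-0.641,"az":0.0,"grip":0.65}]'

```text
time_s: 2.95
eef_pos: [0.5888, 0.0545, 0.1173]
eef_rot: [0.707, -0.707, -0.018, 0.02]
wrist_force: [-0.5, -0.6, -0.5]
opening: 0.35
```

Run:
```python
from h import *
rows([(0,0.045,.034),(.03,.045,.03)])
im=snap('side','s3.png')
snap('wrist','w3.png'); print(ctrl.get_obs()['q'])
```

```text
t 2.95 sw [-0.0034  0.045 ] z 0.117330573883663 F [-0.4649 -0.6341 -0.4835] op 0.35
rotvec [-0.     0.004 -0.003]
(0, 0.045, 0.034) -> [ 0.02  8.33 -0.34]
(0.03, 0.045, 0.03) -> [ 0.01  8.73 -3.34]
[-0.1123  0.3706  1.6683 -0.0014  1.1028 -0.1636]
```

View pics/s3.png

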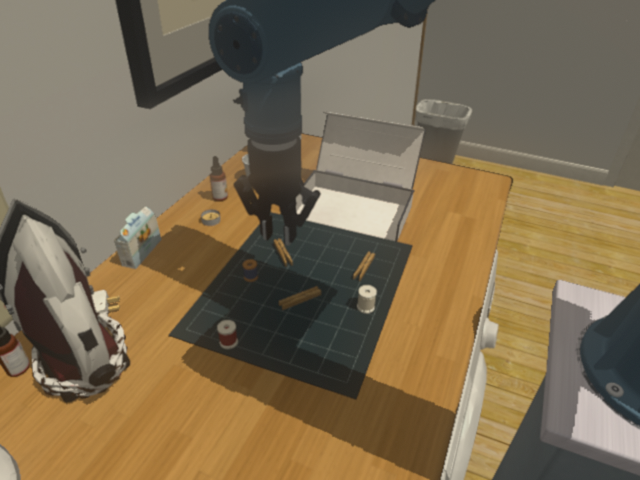

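View pics/w3.png

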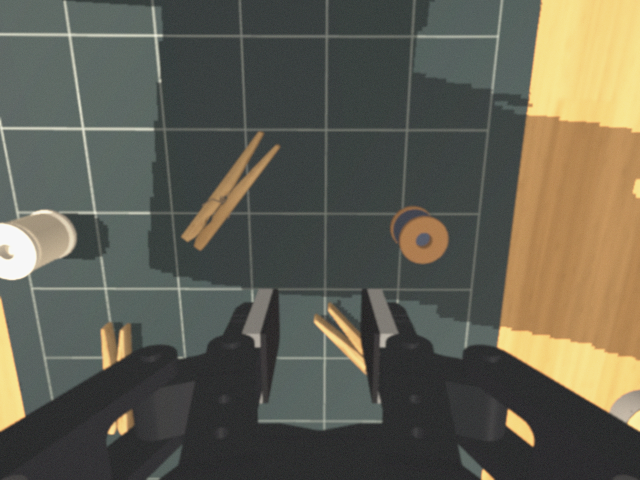

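The side view shows the hand above the mat. In the wrist view the peg A tail is at about (325,312), between the fingers. I'll shut the fingers and push the tail first.

>>> apply_moves --increments '[{"x":0.0,"y":2.5,"z":-1.4,"ax":0.0,"ay":0.0,"az":0.0,"grip":1.0},{"x":0.0,"y":5.0,"z":-1.4,"ax":0.0,"ay":0.0,"az":0.0,"grip":1.0},{"x":0.0,"y":7.5,"z":-1.4,"ax":0.0,"ay":0.0,"az":0.0,"grip":1.0},{"x":0.0,"y":8.5,"z":-1.4,"ax":0.0,"ay":0.0,"az":0.0,"grip":1.0},{"x":0.0,"y":8.5,"z":-2.2,"ax":0.0,"ay":0.0,"az":0.0,"grip":1.0}]'

```text
time_s: 3.68
eef_pos: [0.5896, 0.0291, 0.0348]
eef_rot: [-0.706, 0.707, 0.018, -0.019]
wrist_force: [1.0, -0.2, -0.4]
opening: 0.002
```

Run:
```python
from h import *
rows([(.062,0.046,.032)])
snap('wrist','w4.png')
```

```text
t 3.67 sw [0.022  0.0445] z 0.03478065338614685 F [ 0.9849 -0.1556 -0.4351] op 0.0
rotvec [ 0.001  0.001 -0.001]
(0.062, 0.046, 0.032) -> [ 0.15  0.28 -4.  ]
```

View pics/w4.png

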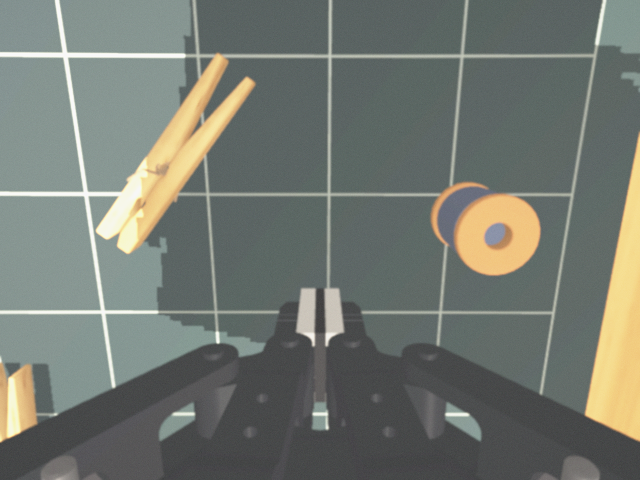

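The fingers are shut at about (320,310), well clear of the blue reel at (490,230). The peg A tail is just ahead, hidden by the hand. I'll push on it now.

>>> apply_moves --increments '[{"x":0.0,"y":0.3,"z":-1.0,"ax":0.0,"ay":0.0,"az":0.0,"grip":1.0},{"x":0.1,"y":0.3,"z":-2.0,"ax":0.0,"ay":0.0,"az":0.0,"grip":1.0},{"x":0.1,"y":0.3,"z":-3.0,"ax":0.0,"ay":0.0,"az":0.0,"grip":1.0},{"x":0.1,"y":0.3,"z":-4.0,"ax":0.0,"ay":0.0,"az":0.0,"grip":1.0}]'

```text
time_s: 4.22
eef_pos: [0.5936, -0.0128, 0.0328]
eef_rot: [-0.706, 0.708, 0.018, -0.018]
wrist_force: [0.1, -0.6, 0.2]
opening: 0.002
```

```bash
cat >> h.py <<'E'
def pegs(n,tag):
    im=snap(n,tag+'.png')
    return im
E
python3 - <<'E'
from h import *
rows([(.062,0.046,.032)])
im=snap('top','t5.png');cv2.imwrite('pics/t5c.png',cv2.resize(im[170:350,190:490,::-1],None,fx=2.6,fy=2.6))
im=snap('side','s5.png');cv2.imwrite('pics/s5c.png',cv2.resize(im[100:400,150:450,::-1],None,fx=2,fy=2))
E
```

```text
t 4.22 sw [0.064  0.0464] z 0.032755847118089446 F [ 0.1019 -0.6072  0.2091] op 0.0
rotvec [0.002 0.    0.001]
(0.062, 0.046, 0.032) -> [-0.04  0.08  0.2 ]
```

View pics/t5c.png

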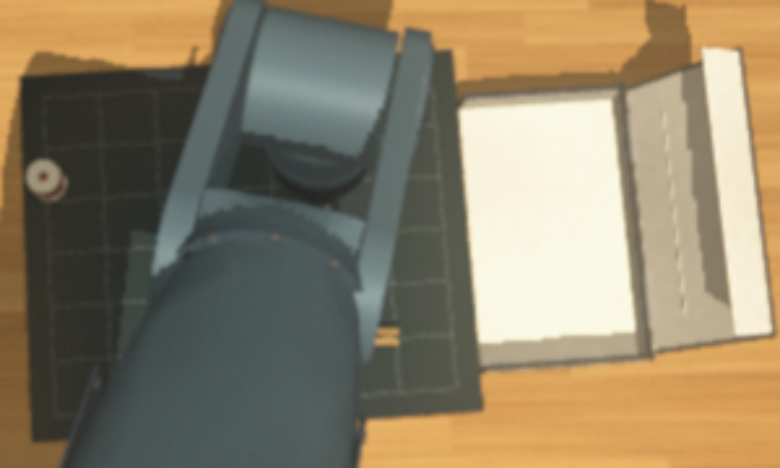

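View pics/s5c.png

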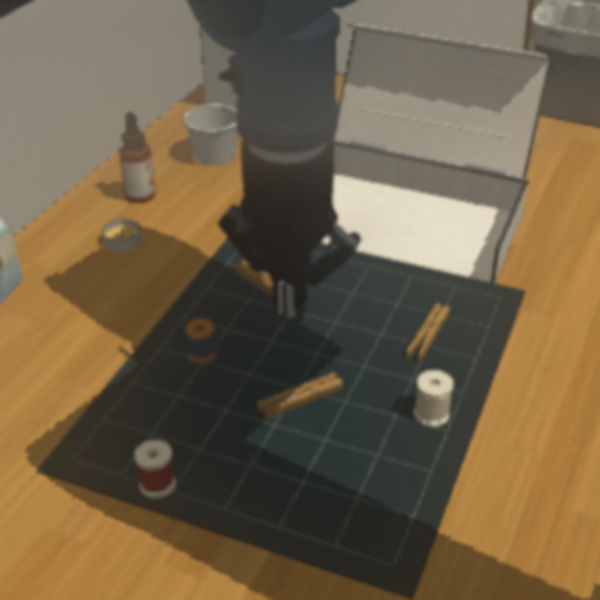

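The top view is blocked by the arm. In the side view the outer part of peg A shows left of the fingers, near crop (255,278), already turned partway. I'll compute where it is.

Run:
```python
from h import *
im=cv2.imread('pics/s5.png')
cv2.imwrite('pics/s5z.png',cv2.resize(im[215:275,250:330],None,fx=8,fy=8,interpolation=cv2.INTER_CUBIC))
for p in [(268,232),(285,246)]: print(p,sw(atz('side',p,.013)))
```

```text
(268, 232) [0.1041 0.1181]
(285, 246) [0.0768 0.0705]
```

View pics/s5z.png

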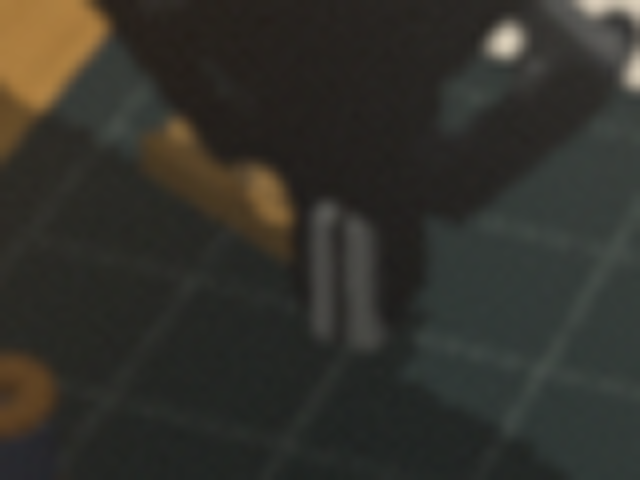

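Peg A has its outer end near w=0.115, so it has drifted outward. I'll back off, open to a wide pusher, and yaw it to push forward and inward.

>>> apply_moves --increments '[{"x":0.0,"y":0.0,"z":1.5,"ax":0.0,"ay":0.0,"az":0.0,"grip":1.0},{"x":2.0,"y":0.0,"z":2.9,"ax":0.0,"ay":0.0,"az":0.0,"grip":1.0},{"x":4.2,"y":0.0,"z":2.9,"ax":0.0,"ay":0.17,"az":0.0,"grip":0.8},{"x":4.2,"y":0.2,"z":2.9,"ax":0.0,"ay":0.35,"az":0.0,"grip":0.5},{"x":4.2,"y":0.5,"z":2.9,"ax":0.0,"ay":0.35,"az":0.0,"grip":0.5}]'

```text
time_s: 4.95
eef_pos: [0.634, 0.0193, 0.0274]
eef_rot: [-0.699, 0.7, -0.104, 0.105]
wrist_force: [-0.5, 0.6, 0.6]
opening: 0.5
```

Run:
```python
from h import *
rows([(.064,0.08,.028),(.18,.038,.028),(.255,.025,.028)])
snap('wrist','w6.png')
im=snap('side','s6.png')
cv2.imwrite('pics/s6z.png',cv2.resize(im[200:300,220:350,::-1],None,fx=5,fy=5,interpolation=cv2.INTER_CUBIC))
```

```text
t 4.95 sw [0.0341 0.0884] z 0.02739656363300558 F [-0.4598  0.6076  0.5737] op 0.5
rotvec [ 0.002 -0.348  0.001]
(0.064, 0.08, 0.028) -> [ 0.23 -0.05 -3.1 ]
(0.18, 0.038, 0.028) -> [  0.24  -0.03 -15.44]
(0.255, 0.025, 0.028) -> [  1.57  -0.02 -22.93]
```

View pics/w6.png

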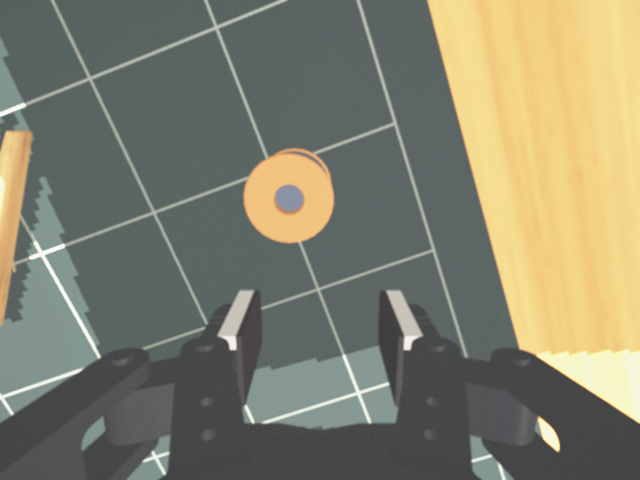

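View pics/s6z.png

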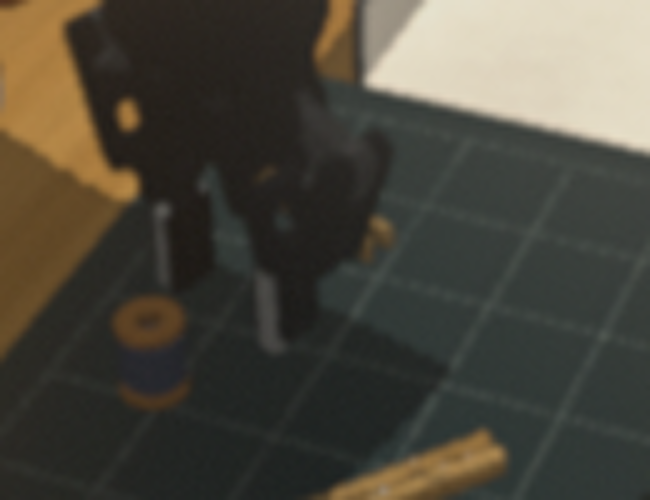

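Both fingers are behind peg A, and the blue reel is clear of them. The inner end of the peg shows at side pixel (296,248).

Run:
```python
from h import *
for p in [(296,248),(273,235)]: print(p,sw(atz('side',p,.009)))
```

```text
(296, 248) [0.0835 0.0513]
(273, 235) [0.1038 0.1075]
```

>>> apply_moves --increments '[{"x":0.1,"y":0.0,"z":-2.0,"ax":0.0,"ay":0.0,"az":0.0,"grip":0.5},{"x":0.1,"y":0.0,"z":-3.5,"ax":0.0,"ay":0.0,"az":0.0,"grip":0.5},{"x":0.1,"y":0.0,"z":-5.0,"ax":0.0,"ay":0.0,"az":0.0,"grip":0.5},{"x":0.1,"y":0.0,"z":-6.5,"ax":0.0,"ay":0.0,"az":0.0,"grip":0.5},{"x":0.1,"y":0.0,"z":-8.0,"ax":0.0,"ay":0.0,"az":0.0,"grip":0.5},{"x":0.1,"y":0.0,"z":-9.5,"ax":0.0,"ay":0.0,"az":0.0,"grip":0.5}]'

```text
time_s: 5.8
eef_pos: [0.6064, -0.0735, 0.0272]
eef_rot: [-0.699, 0.7, -0.104, 0.104]
wrist_force: [0.3, 0.3, 0.4]
opening: 0.5
```

Run:
```python
from h import *
rows([(.18,.038,.028),(.255,.025,.028)])
im=snap('side','s7.png')
cv2.imwrite('pics/s7z.png',cv2.resize(im[170:300,220:420,::-1],None,fx=4,fy=4,interpolation=cv2.INTER_CUBIC))
```

```text
t 5.8 sw [0.1253 0.0561] z 0.027187224012272505 F [0.3392 0.3208 0.3935] op 0.5
rotvec [ 0.002 -0.346  0.   ]
(0.18, 0.038, 0.028) -> [ 0.16 -0.07 -5.76]
(0.255, 0.025, 0.028) -> [  1.48  -0.06 -13.26]
```

View pics/s7z.png

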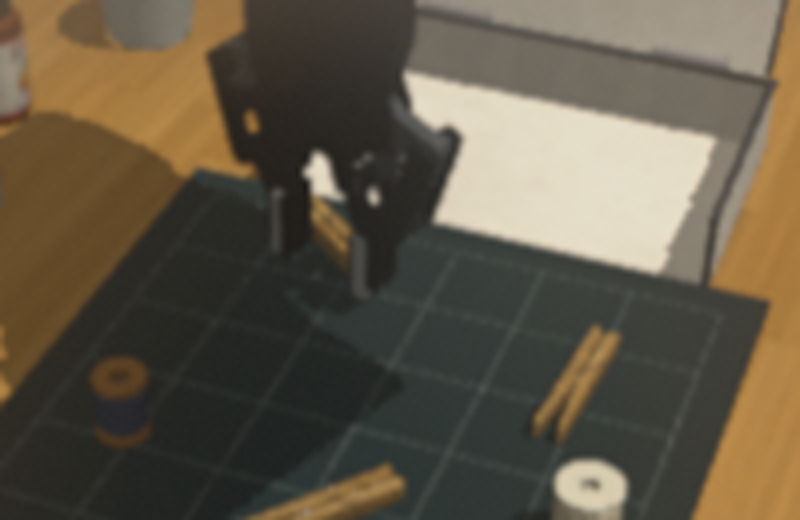

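Run:
```python
from h import *
for p in [(220+345/4,170+262/4),(220+312/4,170+210/4)]: print(p,sw(atz('side',p,.013)))
```

```text
(306.25, 235.5) [0.1212 0.046 ]
(298.0, 222.5) [0.1544 0.0768]
```

Run:
```python
from h import *
im=snap('top','t8.png');cv2.imwrite('pics/t8c.png',cv2.resize(im[170:350,250:490,::-1],None,fx=3.2,fy=3.2,interpolation=cv2.INTER_CUBIC))
im=cv2.imread('pics/s7.png');cv2.imwrite('pics/s7y.png',cv2.resize(im[200:250,270:340],None,fx=11,fy=11,interpolation=cv2.INTER_CUBIC))
```

```text
(no output)
```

View pics/t8c.png

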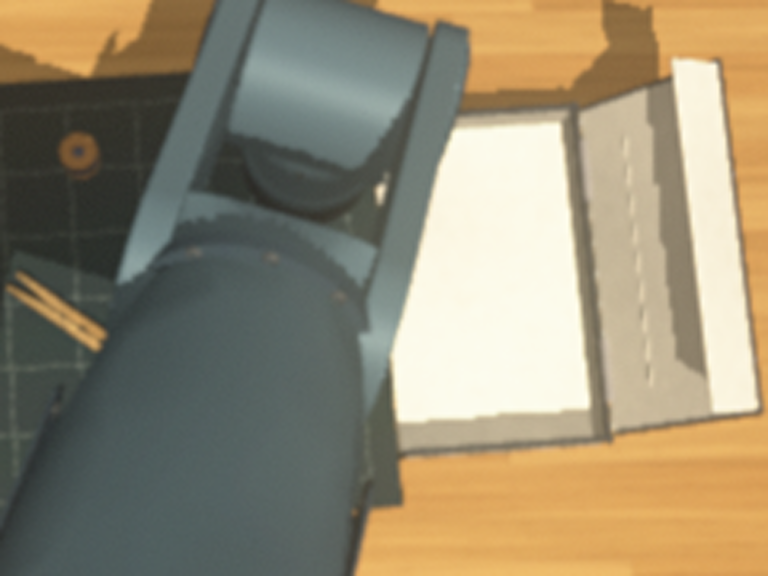

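View pics/s7y.png

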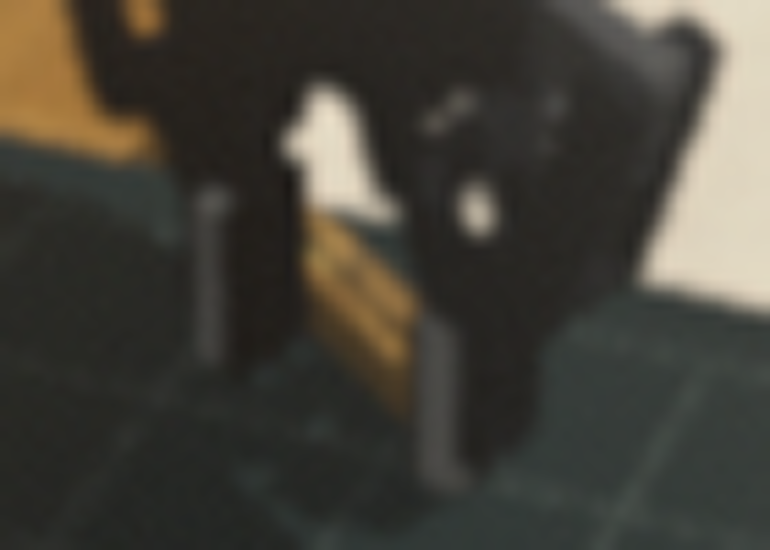

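From the geometry, peg A lies along the yawed pusher face and its outer end is at about w=0.084, inside the wall line. I'll continue into the pan.

>>> apply_moves --increments '[{"x":0.1,"y":0.0,"z":-1.5,"ax":0.0,"ay":0.0,"az":0.0,"grip":0.5},{"x":0.1,"y":0.0,"z":-3.0,"ax":0.0,"ay":0.0,"az":0.0,"grip":0.5},{"x":0.1,"y":0.0,"z":-4.5,"ax":0.0,"ay":0.0,"az":0.0,"grip":0.5},{"x":0.2,"y":0.0,"z":-6.0,"ax":0.0,"ay":0.0,"az":0.0,"grip":0.5},{"x":0.4,"y":0.0,"z":-7.5,"ax":0.0,"ay":0.0,"az":0.0,"grip":0.5},{"x":0.6,"y":0.0,"z":-9.0,"ax":0.0,"ay":0.0,"az":0.0,"grip":0.5},{"x":0.9,"y":0.0,"z":-10.5,"ax":0.0,"ay":0.0,"az":0.0,"grip":0.5},{"x":1.2,"y":0.0,"z":-12.0,"ax":0.0,"ay":0.0,"az":0.0,"grip":0.5}]'

```text
time_s: 6.9
eef_pos: [0.5826, -0.1934, 0.0274]
eef_rot: [-0.699, 0.7, -0.105, 0.105]
wrist_force: [-0.0, 0.4, -0.1]
opening: 0.498
```

Run:
```python
from h import *
rows([(.22,.01,.1),(-.095,-.01,.12)])
im=snap('side','s9.png')
cv2.imwrite('pics/s9z.png',cv2.resize(im[100:300,220:420,::-1],None,fx=3,fy=3,interpolation=cv2.INTER_CUBIC))
```

```text
t 6.9 sw [0.2439 0.0263] z 0.02744323579074916 F [-0.0407  0.4247 -0.0511] op 0.5
rotvec [ 0.002 -0.348  0.   ]
(0.22, 0.01, 0.1) -> [-2.34 -7.26  1.67]
(-0.095, -0.01, 0.12) -> [-14.96  -9.33  30.6 ]
```

View pics/s9z.png

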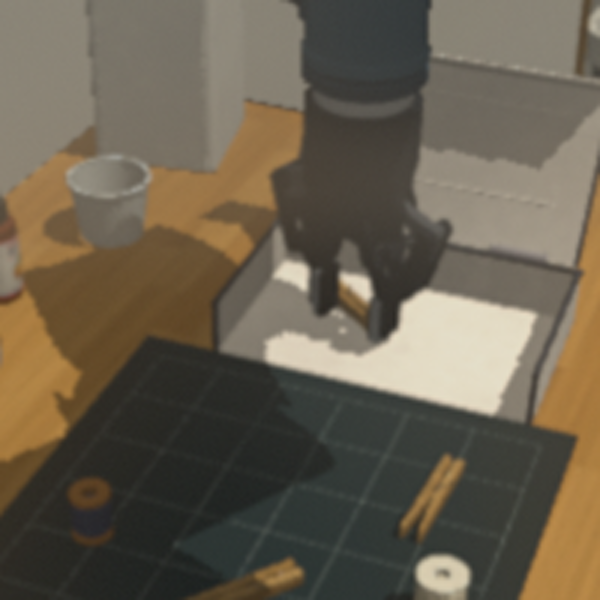

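Peg A is in the pan, visible between the fingers at crop (355,305). I'll lift off and go behind peg B.

>>> apply_moves --increments '[{"x":0.0,"y":0.0,"z":1.5,"ax":0.0,"ay":0.0,"az":0.0,"grip":0.65},{"x":0.0,"y":-4.0,"z":3.0,"ax":0.0,"ay":0.0,"az":0.0,"grip":0.65},{"x":-1.0,"y":-9.0,"z":5.0,"ax":0.0,"ay":-0.1,"az":0.0,"grip":0.65},{"x":-4.0,"y":-9.3,"z":10.0,"ax":0.0,"ay":-0.2,"az":0.0,"grip":0.65},{"x":-6.5,"y":-9.3,"z":15.0,"ax":0.0,"ay":-0.3,"az":0.0,"grip":0.65},{"x":-9.0,"y":-9.3,"z":20.0,"ax":0.0,"ay":-0.45,"az":0.0,"grip":0.65},{"x":-12.0,"y":-9.3,"z":25.0,"ax":0.0,"ay":-0.6,"az":0.0,"grip":0.65},{"x":-14.0,"y":-9.3,"z":29.0,"ax":0.0,"ay":-0.7,"az":0.0,"grip":0.65},{"x":-15.1,"y":-9.3,"z":31.1,"ax":0.0,"ay":-0.7,"az":0.0,"grip":0.65}]'

```text
time_s: 8.07
eef_pos: [0.5282, 0.1504, 0.1195]
eef_rot: [-0.692, 0.694, 0.143, -0.143]
wrist_force: [-0.0, -0.0, -0.1]
opening: 0.351
```

Run:
```python
from h import *
rows([(-.10,-.009,.029),(-.06,-.009,.029),(.05,-.009,.029),(.22,-.009,.029)])
snap('wrist','w10.png')
# peg B, C from top and side
im=snap('top','t10.png');cv2.imwrite('pics/t10c.png',cv2.resize(im[170:350,190:490,::-1],None,fx=2.6,fy=2.6))
```

```text
t 8.07 sw [-0.1022 -0.0106] z 0.11946637136982628 F [-0.0398 -0.0447 -0.1472] op 0.35
rotvec [ 0.003  0.356 -0.001]
(-0.1, -0.009, 0.029) -> [ 0.08  9.05 -0.24]
(-0.06, -0.009, 0.029) -> [-1.31  9.06 -3.99]
(0.05, -0.009, 0.029) -> [ -5.14   9.09 -14.3 ]
(0.22, -0.009, 0.029) -> [-11.06   9.14 -30.24]
```

View pics/w10.png

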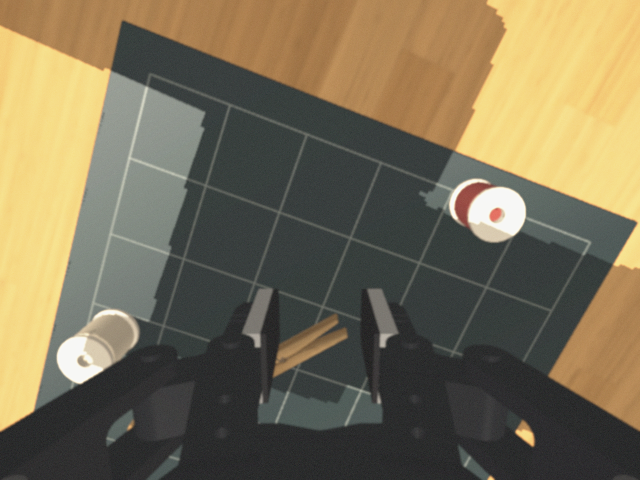

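View pics/t10c.png

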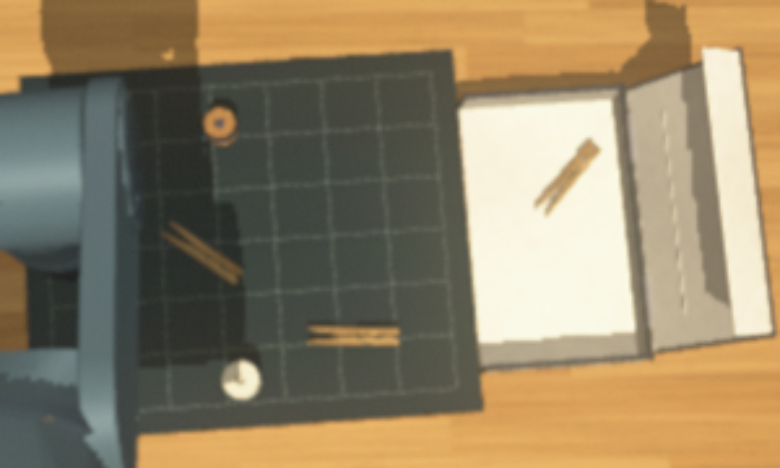

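The wrist view shows the peg B tail between the fingers, at about (330,330). The top view shows peg A well inside the pan at (565,178). I'll shift 6 mm so the outer finger takes the tail, then descend and push.

>>> apply_moves --increments '[{"x":-0.5,"y":4.0,"z":0.0,"ax":0.0,"ay":0.0,"az":0.0,"grip":0.65},{"x":-0.5,"y":8.0,"z":0.0,"ax":0.0,"ay":0.0,"az":0.0,"grip":0.65},{"x":-0.5,"y":9.1,"z":0.0,"ax":0.0,"ay":0.0,"az":0.0,"grip":0.65},{"x":-1.0,"y":9.1,"z":-1.4,"ax":0.0,"ay":0.0,"az":0.0,"grip":0.65},{"x":-1.5,"y":9.1,"z":-2.8,"ax":0.0,"ay":0.0,"az":0.0,"grip":0.65},{"x":-2.1,"y":9.1,"z":-4.2,"ax":0.0,"ay":0.0,"az":0.0,"grip":0.65},{"x":-2.6,"y":9.1,"z":-5.6,"ax":0.0,"ay":0.0,"az":0.0,"grip":0.65},{"x":-3.1,"y":9.1,"z":-7.0,"ax":0.0,"ay":0.0,"az":0.0,"grip":0.65},{"x":-3.6,"y":9.1,"z":-8.4,"ax":0.0,"ay":0.0,"az":0.0,"grip":0.65}]'

```text
time_s: 9.3
eef_pos: [0.5285, 0.0574, 0.0287]
eef_rot: [-0.692, 0.694, 0.142, -0.143]
wrist_force: [1.0, -0.2, -0.3]
opening: 0.35
```

Run:
```python
from h import *
rows([(.05,-.015,.029),(.22,-.009,.029)])
im=snap('top','t11.png');cv2.imwrite('pics/t11c.png',cv2.resize(im[170:350,190:490,::-1],None,fx=2.6,fy=2.6))
im=snap('side','s11.png')
cv2.imwrite('pics/s11z.png',cv2.resize(im[200:350,230:430,::-1],None,fx=4,fy=4,interpolation=cv2.INTER_CUBIC))
```

```text
t 9.3 sw [-0.0094 -0.0151] z 0.028678488130145296 F [ 1.0283 -0.2266 -0.2581] op 0.35
rotvec [ 0.003  0.355 -0.001]
(0.05, -0.015, 0.029) -> [-2.06 -0.02 -5.57]
(0.22, -0.009, 0.029) -> [ -7.41   0.03 -21.72]
```

View pics/t11c.png

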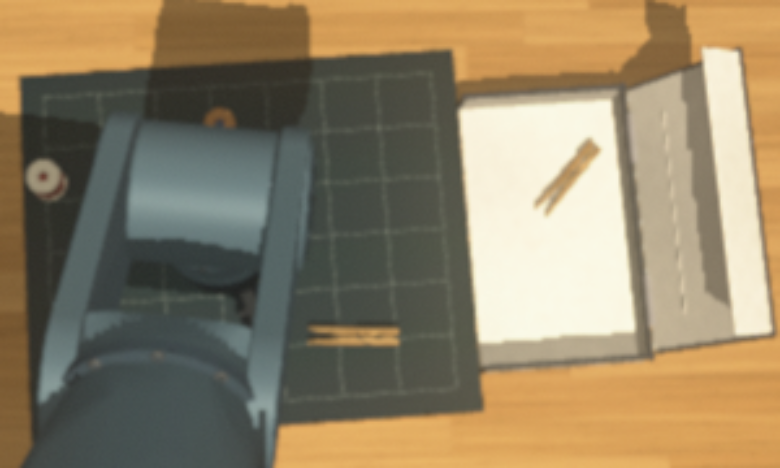

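View pics/s11z.png

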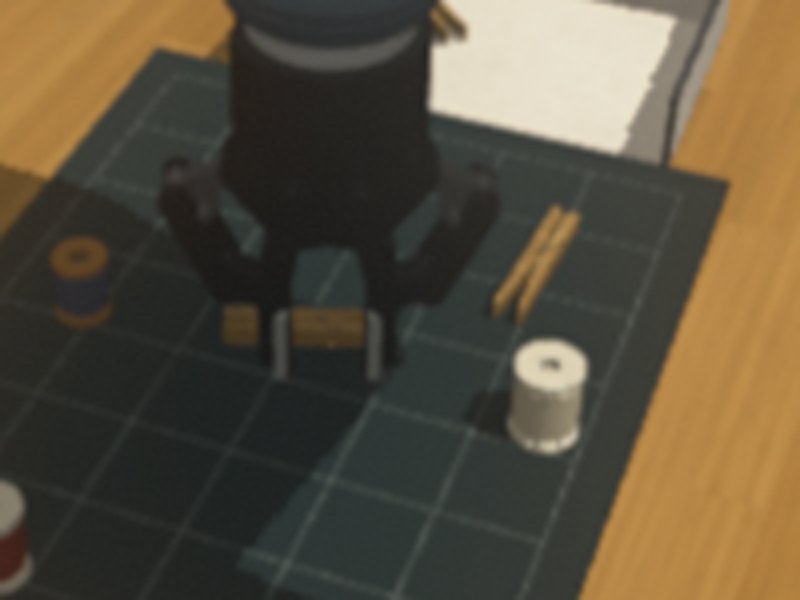

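Peg B lies flush across both fingers, seen in the side crop from x=222 to about 375. I'll square the yaw while advancing, then run straight into the pan.

>>> apply_moves --increments '[{"x":-0.6,"y":0.0,"z":-1.7,"ax":0.0,"ay":0.07,"az":0.0,"grip":0.65},{"x":-1.3,"y":0.0,"z":-3.4,"ax":0.0,"ay":0.14,"az":0.0,"grip":0.65},{"x":-1.9,"y":0.0,"z":-5.1,"ax":0.0,"ay":0.21,"az":0.0,"grip":0.65},{"x":-2.5,"y":0.0,"z":-6.7,"ax":0.0,"ay":0.28,"az":0.0,"grip":0.65},{"x":-3.1,"y":0.0,"z":-8.4,"ax":0.0,"ay":0.355,"az":0.0,"grip":0.65},{"x":-3.8,"y":0.0,"z":-10.1,"ax":0.0,"ay":0.355,"az":0.0,"grip":0.65},{"x":-4.4,"y":0.0,"z":-11.8,"ax":0.0,"ay":0.355,"az":0.0,"grip":0.65}]'

```text
time_s: 10.28
eef_pos: [0.5346, -0.0702, 0.0291]
eef_rot: [-0.706, 0.708, 0.018, -0.018]
wrist_force: [0.0, 0.5, 0.1]
opening: 0.35
```

Run:
```python
from h import *
rows([(.207,-.012,.029)])
im=snap('side','s12.png')
cv2.imwrite('pics/s12z.png',cv2.resize(im[150:300,250:450,::-1],None,fx=4,fy=4,interpolation=cv2.INTER_CUBIC))
```

```text
t 10.28 sw [ 0.1184 -0.0154] z 0.029069700393826205 F [0.0078 0.4551 0.0837] op 0.35
rotvec [ 0.003 -0.001 -0.   ]
(0.207, -0.012, 0.029) -> [ 0.35  0.03 -8.86]
```

View pics/s12z.png

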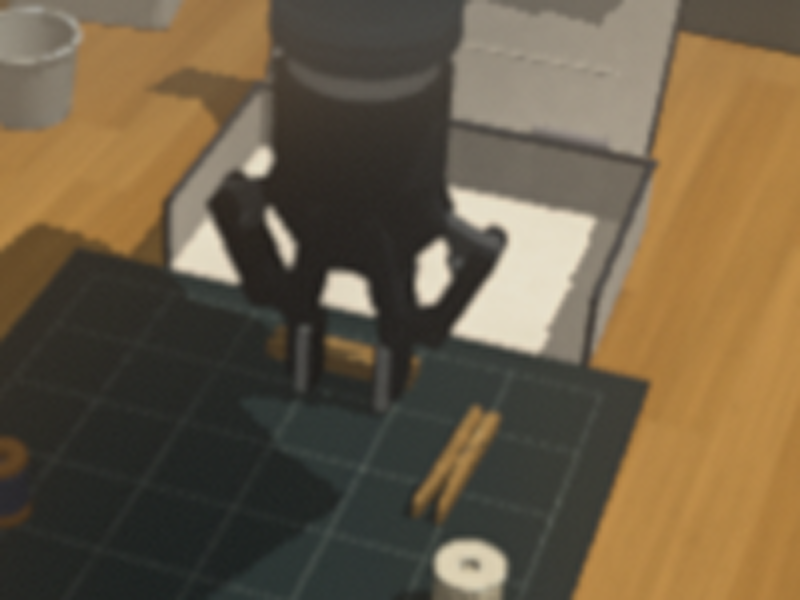

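Peg B sits squarely across both fingers at crop (345,355), so I'll finish the push, then back off and lift.

>>> apply_moves --increments '[{"x":0.0,"y":0.0,"z":-1.6,"ax":0.0,"ay":0.0,"az":0.0,"grip":0.65},{"x":0.0,"y":0.0,"z":-3.2,"ax":0.0,"ay":0.0,"az":0.0,"grip":0.65},{"x":0.0,"y":0.0,"z":-4.8,"ax":0.0,"ay":0.0,"az":0.0,"grip":0.65},{"x":0.0,"y":0.0,"z":-6.4,"ax":0.0,"ay":0.0,"az":0.0,"grip":0.65},{"x":0.0,"y":0.0,"z":-8.0,"ax":0.0,"ay":0.0,"az":0.0,"grip":0.65},{"x":0.0,"y":0.0,"z":-9.0,"ax":0.0,"ay":0.0,"az":0.0,"grip":0.65},{"x":0.0,"y":0.0,"z":-9.0,"ax":0.0,"ay":0.0,"az":0.0,"grip":0.65},{"x":0.0,"y":-0.5,"z":-7.0,"ax":0.0,"ay":0.0,"az":0.0,"grip":0.65},{"x":0.0,"y":-5.0,"z":-5.0,"ax":0.0,"ay":0.0,"az":0.0,"grip":1.0},{"x":-2.0,"y":-8.0,"z":0.0,"ax":0.0,"ay":0.0,"az":0.0,"grip":1.0},{"x":-4.0,"y":-8.0,"z":5.0,"ax":0.0,"ay":0.0,"az":0.0,"grip":1.0},{"x":-6.5,"y":-8.0,"z":10.2,"ax":0.0,"ay":0.0,"az":0.0,"grip":1.0}]'

```text
time_s: 11.82
eef_pos: [0.4642, 0.0297, 0.1096]
eef_rot: [-0.705, 0.708, 0.018, -0.017]
wrist_force: [1.0, 0.9, 1.1]
opening: -0.002
```

Run:
```python
from h import *
rows([(.015,-.078,.032),(.13,-.078,.032),(.21,-.078,.032)])
im=snap('side','s13.png')
cv2.imwrite('pics/s13z.png',cv2.resize(im[130:330,230:430,::-1],None,fx=3,fy=3,interpolation=cv2.INTER_CUBIC))
im=snap('top','t13.png');cv2.imwrite('pics/t13c.png',cv2.resize(im[170:350,190:490,::-1],None,fx=2.6,fy=2.6))
```

```text
t 11.82 sw [ 0.015  -0.0806] z 0.10960091036595375 F [0.9504 0.9384 1.069 ] op -0.0
rotvec [ 0.004 -0.001  0.002]
(0.015, -0.078, 0.032) -> [0.24 7.76 0.04]
(0.13, -0.078, 0.032) -> [  0.26   7.81 -11.46]
(0.21, -0.078, 0.032) -> [  0.26   7.84 -19.46]
```

View pics/s13z.png

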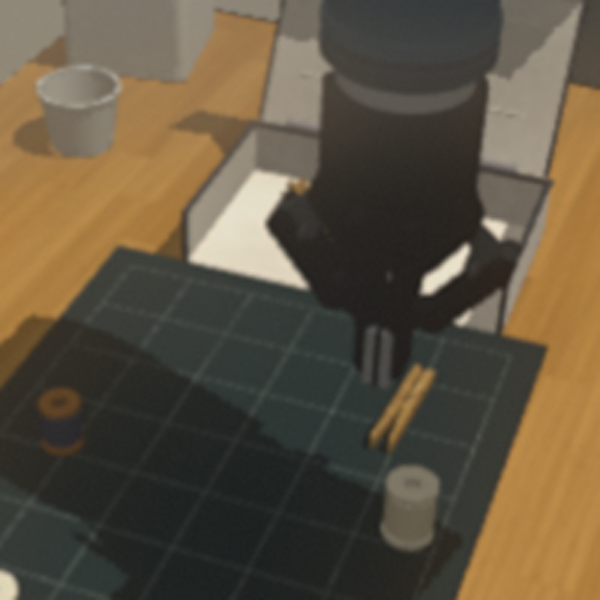

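View pics/t13c.png

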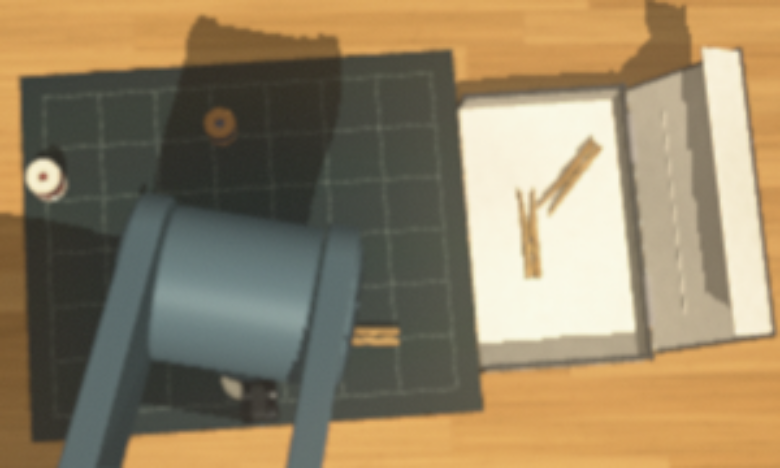

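Peg B is in the pan at (530,235). Only peg C is left, which I'll push from its rear end with shut fingers.

>>> apply_moves --increments '[{"x":0.0,"y":3.0,"z":-0.6,"ax":0.0,"ay":0.0,"az":0.0,"grip":1.0},{"x":0.0,"y":6.0,"z":-0.6,"ax":0.0,"ay":0.0,"az":0.0,"grip":1.0},{"x":0.0,"y":7.8,"z":-0.6,"ax":0.0,"ay":0.0,"az":0.0,"grip":1.0},{"x":0.0,"y":7.8,"z":-1.0,"ax":0.0,"ay":0.0,"az":0.0,"grip":1.0},{"x":0.0,"y":7.8,"z":-2.0,"ax":0.0,"ay":0.0,"az":0.0,"grip":1.0},{"x":0.0,"y":7.8,"z":-3.0,"ax":0.0,"ay":0.0,"az":0.0,"grip":1.0},{"x":0.0,"y":7.8,"z":-4.0,"ax":0.0,"ay":0.0,"az":0.0,"grip":1.0}]'

```text
time_s: 12.8
eef_pos: [0.4631, -0.0085, 0.0306]
eef_rot: [-0.706, 0.708, 0.018, -0.02]
wrist_force: [0.2, 0.1, -0.2]
opening: 0.0
```

Run:
```python
from h import *
rows([(.13,-.078,.032),(.21,-.078,.032)])
im=snap('side','s14.png')
cv2.imwrite('pics/s14z.png',cv2.resize(im[150:300,280:430,::-1],None,fx=4,fy=4,interpolation=cv2.INTER_CUBIC))
```

```text
t 12.8 sw [ 0.0531 -0.0837] z 0.030581631236423205 F [ 0.2158  0.1242 -0.1765] op 0.0
rotvec [ 0.002  0.004 -0.002]
(0.13, -0.078, 0.032) -> [ 0.55 -0.13 -7.69]
(0.21, -0.078, 0.032) -> [  0.52  -0.11 -15.69]
```

View pics/s14z.png

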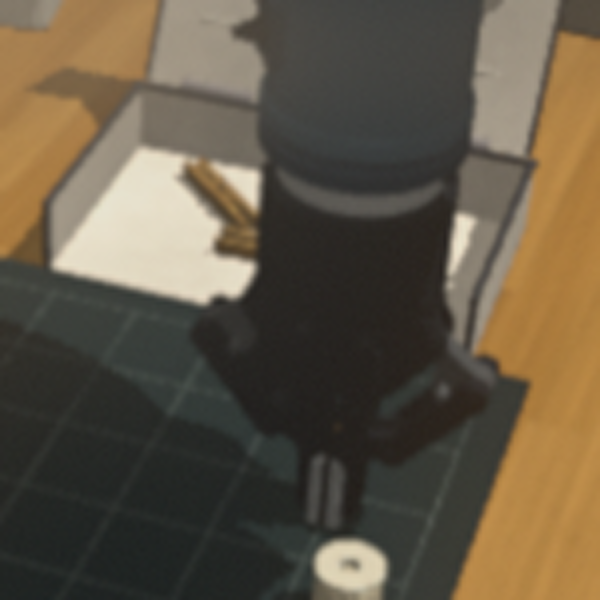

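The peg is hidden behind the hand. I'll push a bit further and check again.

>>> apply_moves --increments '[{"x":0.1,"y":-0.1,"z":-1.2,"ax":0.0,"ay":0.0,"az":0.0,"grip":1.0},{"x":0.2,"y":-0.1,"z":-2.4,"ax":0.0,"ay":0.0,"az":0.0,"grip":1.0},{"x":0.3,"y":-0.1,"z":-3.6,"ax":0.0,"ay":0.0,"az":0.0,"grip":1.0},{"x":0.3,"y":-0.1,"z":-4.8,"ax":0.0,"ay":0.0,"az":0.0,"grip":1.0}]'

```text
time_s: 13.35
eef_pos: [0.4691, -0.0581, 0.0317]
eef_rot: [-0.706, 0.708, 0.018, -0.02]
wrist_force: [0.0, 0.1, -0.2]
opening: 0.002
```

Run:
```python
from h import *
rows([(.13,-.078,.032),(.21,-.078,.032)])
im=snap('side','s15.png')
cv2.imwrite('pics/s15z.png',cv2.resize(im[150:300,280:430,::-1],None,fx=4,fy=4,interpolation=cv2.INTER_CUBIC))
im=snap('top','t15.png');cv2.imwrite('pics/t15c.png',cv2.resize(im[170:350,250:490,::-1],None,fx=3.2,fy=3.2))
```

```text
t 13.35 sw [ 0.103  -0.0803] z 0.03173323713564836 F [ 0.0391  0.1364 -0.2039] op 0.0
rotvec [ 0.003  0.003 -0.002]
(0.13, -0.078, 0.032) -> [ 0.22 -0.02 -2.7 ]
(0.21, -0.078, 0.032) -> [  0.2   0.  -10.7]
```

View pics/s15z.png

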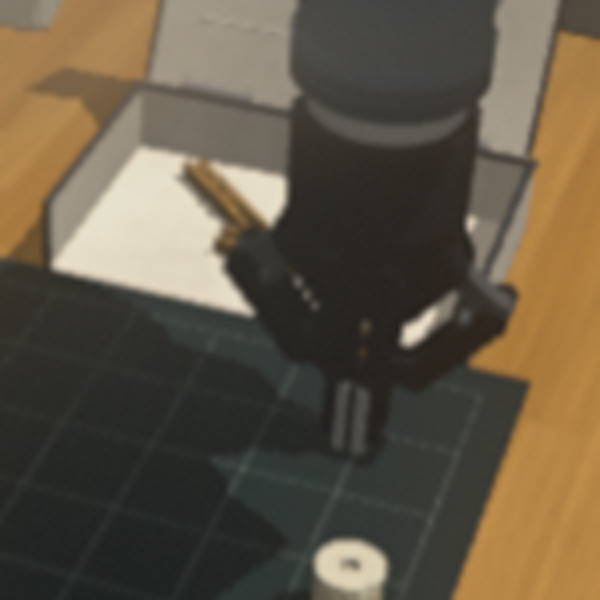

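View pics/t15c.png

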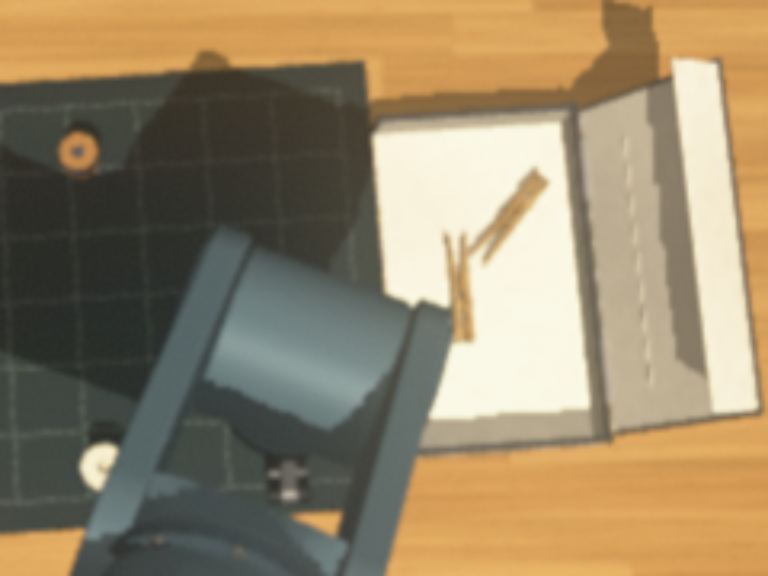

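No part of peg C sticks out to either side, and slivers of it show straight ahead at crop (365,330), so it is tracking well. I'll push on into the pan.

>>> apply_moves --increments '[{"x":0.0,"y":0.0,"z":-1.3,"ax":0.0,"ay":0.0,"az":0.0,"grip":1.0},{"x":0.0,"y":0.0,"z":-2.6,"ax":0.0,"ay":0.0,"az":0.0,"grip":1.0},{"x":0.0,"y":0.0,"z":-3.9,"ax":0.0,"ay":0.0,"az":0.0,"grip":1.0},{"x":0.0,"y":0.0,"z":-5.2,"ax":0.0,"ay":0.0,"az":0.0,"grip":1.0},{"x":0.0,"y":0.0,"z":-6.5,"ax":0.0,"ay":0.0,"az":0.0,"grip":1.0}]'

```text
time_s: 14.08
eef_pos: [0.4727, -0.1244, 0.032]
eef_rot: [-0.706, 0.708, 0.018, -0.019]
wrist_force: [-0.6, 0.1, 0.2]
opening: 0.001
```

Run:
```python
from h import *
rows([(.203,-.078,.032)])
im=snap('side','s16.png')
cv2.imwrite('pics/s16z.png',cv2.resize(im[130:280,300:450,::-1],None,fx=4,fy=4,interpolation=cv2.INTER_CUBIC))
im=snap('top','t16.png');cv2.imwrite('pics/t16c.png',cv2.resize(im[170:350,250:490,::-1],None,fx=3.2,fy=3.2))
```

```text
t 14.07 sw [ 0.1694 -0.08  ] z 0.03199334718322565 F [-0.6154  0.0842  0.1576] op 0.0
rotvec [ 0.003  0.002 -0.002]
(0.203, -0.078, 0.032) -> [ 0.2   0.01 -3.36]
```

View pics/s16z.png

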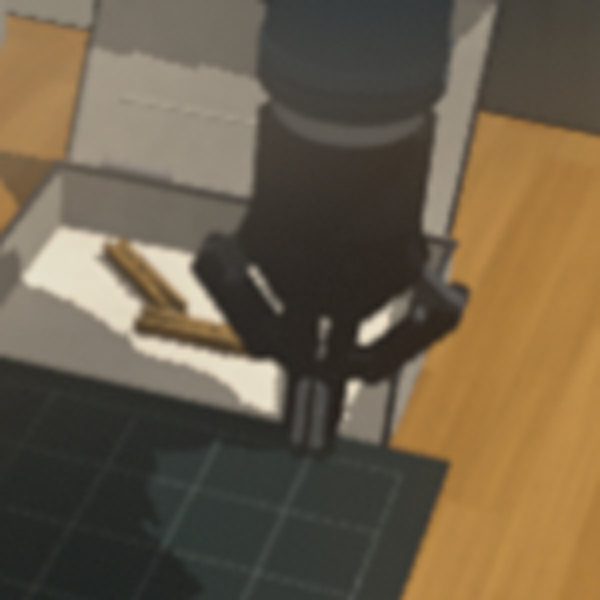

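View pics/t16c.png

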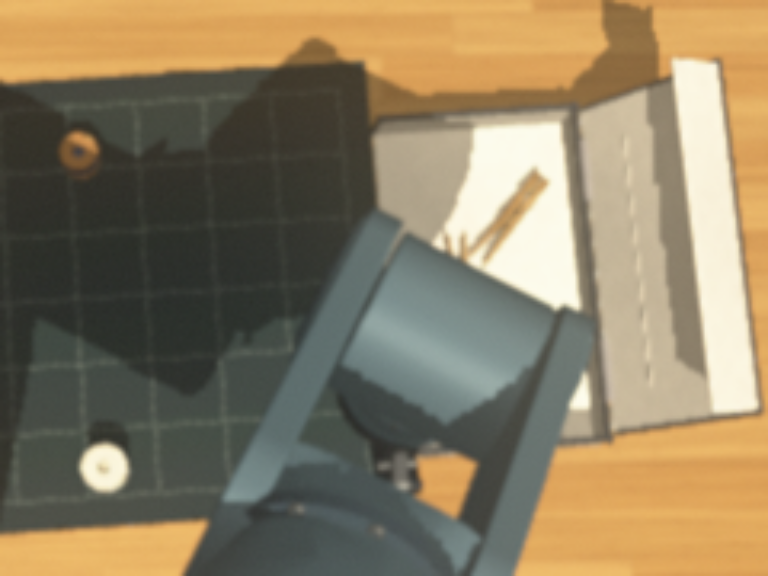

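Peg C is still straight ahead, and the knuckles clear the pan's side wall. I'll do the last 3.5 cm, then retreat upward.

>>> apply_moves --increments '[{"x":0.0,"y":0.0,"z":-1.2,"ax":0.0,"ay":0.0,"az":0.0,"grip":1.0},{"x":0.0,"y":0.0,"z":-2.4,"ax":0.0,"ay":0.0,"az":0.0,"grip":1.0},{"x":0.0,"y":0.0,"z":-3.5,"ax":0.0,"ay":0.0,"az":0.0,"grip":1.0},{"x":0.0,"y":0.0,"z":-3.5,"ax":0.0,"ay":0.0,"az":0.0,"grip":1.0},{"x":0.0,"y":-0.5,"z":-1.5,"ax":0.0,"ay":0.0,"az":0.0,"grip":1.0},{"x":0.0,"y":-5.0,"z":-1.0,"ax":0.0,"ay":0.0,"az":0.0,"grip":1.0},{"x":0.0,"y":-10.0,"z":1.0,"ax":0.0,"ay":0.0,"az":0.0,"grip":1.0},{"x":-3.0,"y":-15.0,"z":3.0,"ax":0.0,"ay":0.0,"az":0.0,"grip":1.0},{"x":-7.0,"y":-17.0,"z":4.0,"ax":0.0,"ay":0.0,"az":0.0,"grip":1.0}]'

```text
time_s: 15.3
eef_pos: [0.4016, -0.0865, 0.205]
eef_rot: [-0.705, 0.709, 0.02, -0.018]
wrist_force: [-0.7, 0.6, 0.3]
opening: 0.002
```

Run:
```python
from h import *
rows([(.38,-.16,.22)])
im=snap('side','s17.png')
cv2.imwrite('pics/s17z.png',cv2.resize(im[100:350,200:450,::-1],None,fx=2.4,fy=2.4,interpolation=cv2.INTER_CUBIC))
im=snap('top','t17.png');cv2.imwrite('pics/t17c.png',cv2.resize(im[170:350,250:490,::-1],None,fx=3.2,fy=3.2))
```

```text
t 15.3 sw [ 0.1279 -0.1491] z 0.20503290863766088 F [-0.6529  0.5889  0.278 ] op 0.0
rotvec [0.006 0.003 0.003]
(0.38, -0.16, 0.22) -> [ -1.17  -1.35 -25.22]
```

View pics/s17z.png

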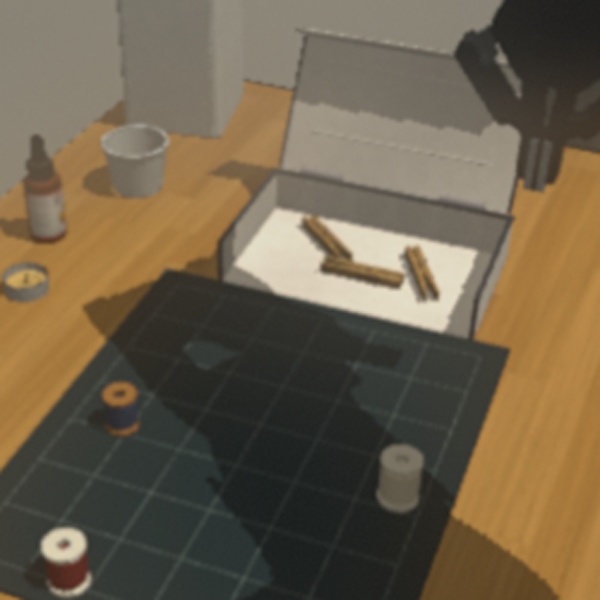

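View pics/t17c.png

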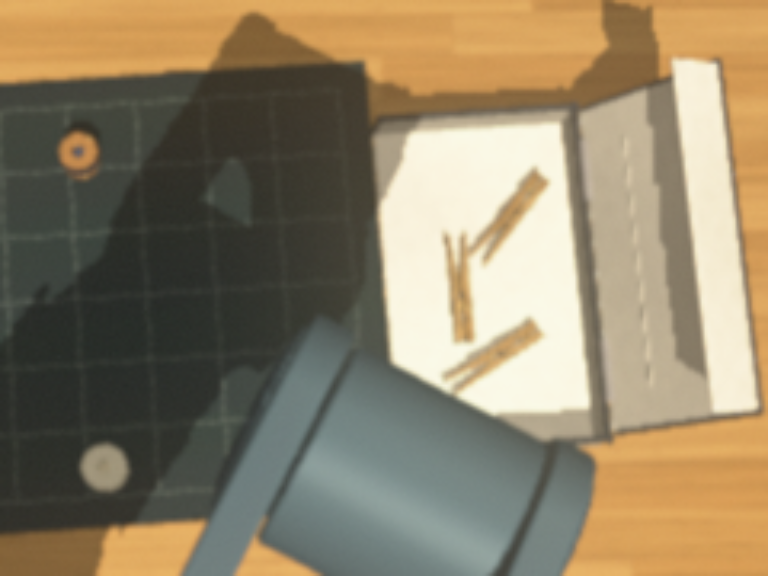

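All three pegs lie well inside the pan: rear ends are about 25 mm past the mouth, and the flap line is 4-7 mm in. The reels have not moved. Next I go over and behind the lid.

>>> apply_moves --increments '[{"x":1.0,"y":-3.5,"z":-2.0,"ax":0.0,"ay":0.0,"az":0.0,"grip":1.0},{"x":3.5,"y":-4.5,"z":-6.0,"ax":0.0,"ay":0.0,"az":0.0,"grip":1.0},{"x":6.0,"y":-4.5,"z":-11.0,"ax":0.0,"ay":0.0,"az":0.0,"grip":1.0},{"x":8.5,"y":-4.5,"z":-16.0,"ax":0.0,"ay":0.0,"az":0.0,"grip":1.0},{"x":11.0,"y":-4.5,"z":-21.0,"ax":0.0,"ay":0.0,"az":0.0,"grip":1.0},{"x":13.9,"y":-4.5,"z":-26.0,"ax":0.0,"ay":0.0,"az":0.0,"grip":1.0},{"x":13.9,"y":-4.5,"z":-29.7,"ax":0.0,"ay":0.0,"az":0.0,"grip":1.0},{"x":13.9,"y":-4.5,"z":-29.7,"ax":0.0,"ay":0.0,"az":0.0,"grip":1.0}]'

```text
time_s: 16.4
eef_pos: [0.5541, -0.3761, 0.2491]
eef_rot: [-0.705, 0.708, 0.018, -0.018]
wrist_force: [-0.5, -0.1, 0.1]
opening: -0.001
```

Run:
```python
from h import *
rows([(.425,-.01,.15),(.36,-.01,.15)])
print(ctrl.get_obs()['q'])
im=snap('side','s18.png')
cv2.imwrite('pics/s18z.png',cv2.resize(im[50:300,250:500,::-1],None,fx=2.4,fy=2.4,interpolation=cv2.INTER_CUBIC))
snap('wrist','w18.png')
```

```text
t 16.4 sw [ 0.4249 -0.0115] z 0.24909106296060432 F [-0.5317 -0.1438  0.1268] op -0.0
rotvec [0.004 0.    0.   ]
(0.425, -0.01, 0.15) -> [0.14 9.91 0.03]
(0.36, -0.01, 0.15) -> [0.14 9.88 6.53]
[-0.7721  0.3917  1.3575 -0.0024  1.3891 -0.8227]
```

View pics/s18z.png

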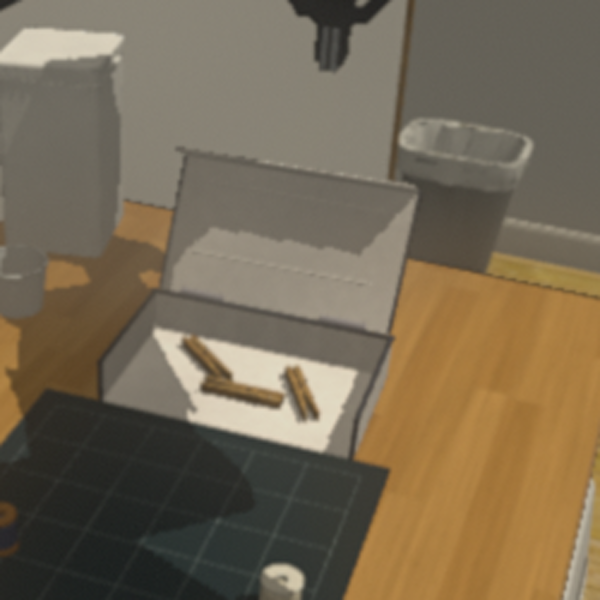

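View pics/w18.png

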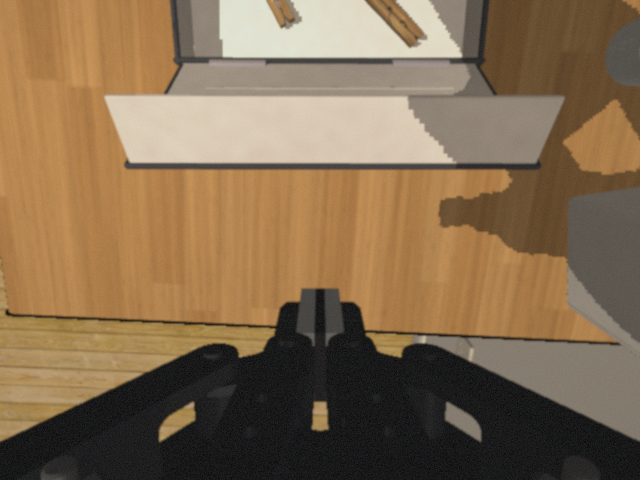

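The wrist view shows the lid edge ahead at row 165, with the fingers behind it at row 310. I'll check the camera's offset and the edge position.

Run:
```python
from h import *
p=vision.camera_params('wrist');R=np.array(p['R']);c=-R.T@np.array(p['t']);o=ctrl.get_obs()
print('cam',c,sw(c),Rot(o).inv().apply(c-o['eef_pos']))
for z in (.14,.147,.152): print(z,sw(atz('wrist',(332,165),z)),sw(atz('wrist',(332,97),z+.018)))
```

```text
cam [ 0.5503 -0.3084  0.3671] [ 0.3571 -0.0119] [-0.0003 -0.1176  0.0649]
0.14 [ 0.3769 -0.0053] [ 0.3437 -0.0061]
0.147 [ 0.3763 -0.0055] [ 0.3441 -0.0063]
0.152 [ 0.3759 -0.0056] [ 0.3444 -0.0064]
```

>>> apply_moves --increments '[{"x":0.0,"y":4.0,"z":0.0,"ax":0.0,"ay":0.0,"az":0.0,"grip":1.0},{"x":0.0,"y":8.0,"z":0.0,"ax":0.0,"ay":0.0,"az":0.0,"grip":1.0},{"x":0.0,"y":9.9,"z":0.5,"ax":0.0,"ay":0.0,"az":0.0,"grip":1.0},{"x":0.0,"y":9.9,"z":2.5,"ax":0.0,"ay":0.0,"az":0.0,"grip":1.0},{"x":0.0,"y":9.9,"z":4.0,"ax":0.0,"ay":0.0,"az":0.0,"grip":1.0},{"x":0.0,"y":9.9,"z":5.5,"ax":0.0,"ay":0.0,"az":0.0,"grip":1.0},{"x":0.0,"y":9.9,"z":7.0,"ax":0.0,"ay":0.0,"az":0.0,"grip":1.0}]'

```text
time_s: 17.38
eef_pos: [0.5512, -0.3034, 0.1522]
eef_rot: [-0.705, 0.709, 0.02, -0.018]
wrist_force: [0.9, -2.7, 2.3]
opening: -0.001
```

Run:
```python
from h import *
rows([(.291,-.01,.15),(.27,-.01,.15),(.253,-.01,.142),(.24,-.01,.1265),(.23,-.01,.11),(.223,-.01,.091),(.22,-.01,.071)])
im=snap('side','s19.png')
cv2.imwrite('pics/s19z.png',cv2.resize(im[50:300,250:500,::-1],None,fx=2.4,fy=2.4,interpolation=cv2.INTER_CUBIC))
```

```text
t 17.38 sw [ 0.3521 -0.0107] z 0.152234578158316 F [ 0.9302 -2.6584  2.2742] op -0.0
rotvec [0.005 0.003 0.003]
(0.291, -0.01, 0.15) -> [0.09 0.19 6.11]
(0.27, -0.01, 0.15) -> [0.09 0.18 8.21]
(0.253, -0.01, 0.142) -> [0.09 0.97 9.92]
(0.24, -0.01, 0.1265) -> [ 0.09  2.52 11.23]
(0.23, -0.01, 0.11) -> [ 0.09  4.16 12.23]
(0.223, -0.01, 0.091) -> [ 0.09  6.06 12.94]
(0.22, -0.01, 0.071) -> [ 0.08  8.05 13.26]
```

View pics/s19z.png

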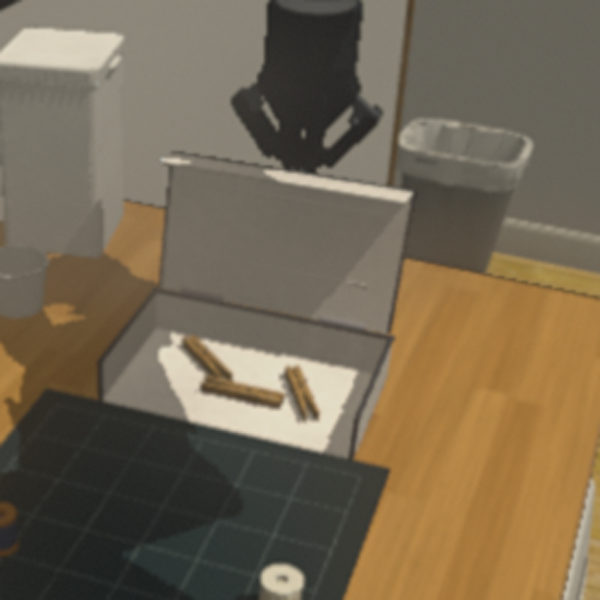

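The lid is swinging forward with about 3 N of contact force. I'll follow its arc over and down.

>>> apply_moves --increments '[{"x":0.1,"y":0.2,"z":1.5,"ax":0.0,"ay":0.0,"az":0.0,"grip":1.0},{"x":0.1,"y":0.2,"z":3.0,"ax":0.0,"ay":0.0,"az":0.0,"grip":1.0},{"x":0.1,"y":0.2,"z":4.5,"ax":0.0,"ay":0.0,"az":0.0,"grip":1.0},{"x":0.1,"y":0.2,"z":6.1,"ax":0.0,"ay":0.0,"az":0.0,"grip":1.0},{"x":0.1,"y":0.2,"z":7.3,"ax":0.0,"ay":0.0,"az":0.0,"grip":1.0},{"x":0.1,"y":0.3,"z":8.3,"ax":0.0,"ay":0.0,"az":0.0,"grip":1.0},{"x":0.1,"y":1.0,"z":9.9,"ax":0.0,"ay":0.0,"az":0.0,"grip":1.0},{"x":0.1,"y":2.5,"z":11.2,"ax":0.0,"ay":0.0,"az":0.0,"grip":1.0}]'

```text
time_s: 18.42
eef_pos: [0.5461, -0.1884, 0.1259]
eef_rot: [-0.706, 0.708, 0.02, -0.018]
wrist_force: [0.3, -1.6, -0.1]
opening: 0.003
```

Run:
```python
from h import *
rows([(.24,-.01,.1265),(.23,-.01,.11),(.223,-.01,.091),(.22,-.01,.071),(.218,-.01,.069)])
im=snap('side','s20.png')
cv2.imwrite('pics/s20z.png',cv2.resize(im[50:300,250:500,::-1],None,fx=2.4,fy=2.4,interpolation=cv2.INTER_CUBIC))
```

```text
t 18.43 sw [ 0.237 -0.01 ] z 0.12587647099205426 F [ 0.2825 -1.5783 -0.0722] op 0.0
rotvec [0.003 0.004 0.003]
(0.24, -0.01, 0.1265) -> [-0.01 -0.06 -0.3 ]
(0.23, -0.01, 0.11) -> [-0.01  1.59  0.71]
(0.223, -0.01, 0.091) -> [-0.01  3.48  1.41]
(0.22, -0.01, 0.071) -> [-0.01  5.48  1.72]
(0.218, -0.01, 0.069) -> [-0.01  5.68  1.92]
```

View pics/s20z.png

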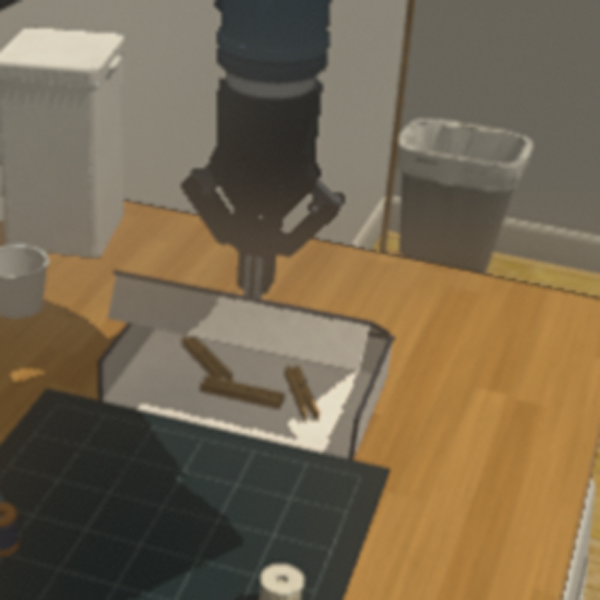

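The lid is past vertical and moving down on its arc. I'll press it slowly the rest of the way.

>>> apply_moves --increments '[{"x":0.0,"y":1.0,"z":0.4,"ax":0.0,"ay":0.0,"az":0.0,"grip":1.0},{"x":0.0,"y":2.0,"z":0.9,"ax":0.0,"ay":0.0,"az":0.0,"grip":1.0},{"x":0.0,"y":3.0,"z":1.3,"ax":0.0,"ay":0.0,"az":0.0,"grip":1.0},{"x":0.0,"y":4.0,"z":1.5,"ax":0.0,"ay":0.0,"az":0.0,"grip":1.0},{"x":0.0,"y":5.0,"z":1.7,"ax":0.0,"ay":0.0,"az":0.0,"grip":1.0},{"x":0.0,"y":5.4,"z":1.7,"ax":0.0,"ay":0.0,"az":0.0,"grip":1.0},{"x":0.0,"y":5.5,"z":1.7,"ax":0.0,"ay":0.0,"az":0.0,"grip":1.0}]'

```text
time_s: 19.35
eef_pos: [0.5435, -0.1689, 0.0706]
eef_rot: [0.707, -0.707, -0.019, 0.02]
wrist_force: [-12.4, 7.1, 32.8]
opening: -0.002
```

Run:
```python
from h import *
rows([(.218,-.01,.069)])
im=snap('side','s21.png')
cv2.imwrite('pics/s21z.png',cv2.resize(im[50:300,250:500,::-1],None,fx=2.4,fy=2.4,interpolation=cv2.INTER_CUBIC))
```

```text
t 19.35 sw [ 0.2174 -0.0116] z 0.07064137342367584 F [-12.366    7.0675  32.8055] op -0.0
rotvec [-0.001  0.005 -0.002]
(0.218, -0.01, 0.069) -> [ 0.16  0.16 -0.06]
```

View pics/s21z.png

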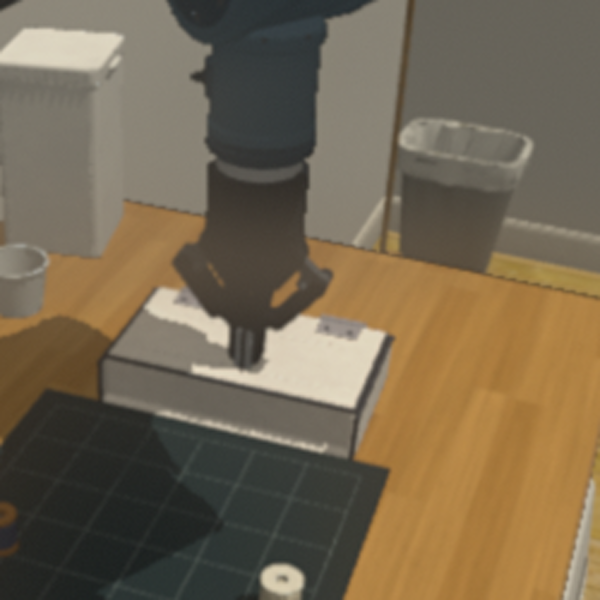

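There is 33 N upward at tip height 45.6 mm against a nominal 46 mm, so the lid is on its stop. I'll lift away and check.

>>> apply_moves --increments '[{"x":0.0,"y":0.0,"z":0.0,"ax":0.0,"ay":0.0,"az":0.0,"grip":1.0},{"x":0.0,"y":-1.0,"z":0.0,"ax":0.0,"ay":0.0,"az":0.0,"grip":1.0},{"x":0.0,"y":-4.0,"z":0.0,"ax":0.0,"ay":0.0,"az":0.0,"grip":1.0},{"x":0.0,"y":-9.0,"z":0.0,"ax":0.0,"ay":0.0,"az":0.0,"grip":1.0},{"x":-4.0,"y":-14.0,"z":0.0,"ax":0.0,"ay":0.0,"az":0.0,"grip":1.0},{"x":-9.0,"y":-17.0,"z":0.0,"ax":0.0,"ay":0.0,"az":0.0,"grip":1.0},{"x":-14.0,"y":-17.0,"z":0.0,"ax":0.0,"ay":0.0,"az":0.0,"grip":1.0},{"x":-14.0,"y":-17.0,"z":0.0,"ax":0.0,"ay":0.0,"az":0.0,"grip":1.0}]'

```text
time_s: 20.4
eef_pos: [0.4018, -0.1766, 0.2412]
eef_rot: [0.707, -0.707, -0.018, 0.02]
wrist_force: [-0.1, 0.3, 0.8]
opening: 0.001
```

Run:
```python
from h import *
rows([])
im=snap('side','s22.png')
cv2.imwrite('pics/s22z.png',cv2.resize(im[120:370,200:450,::-1],None,fx=2.4,fy=2.4,interpolation=cv2.INTER_CUBIC))
a=pinpoint('side','lid_edge');snap('top','t22.png');b=pinpoint('top','lid_edge')
print(a[:1],b[:1])
e=np.append(world(.244+.065-.124,-.010),.046); print('shut predict',proj('side',e),proj('top',e))
o2,d2=ray('side',a[0]['xy'])
if b:
    o1,d1=ray('top',b[0]['xy']);t=np.linalg.lstsq(np.column_stack([d1,-d2]),o2-o1,rcond=None)[0];x=(o1+d1*t[0]+o2+d2*t[1])/2;print(x,sw(x))
```

```text
t 20.4 sw [ 0.2179 -0.1534] z 0.2412489468532344 F [-0.0592  0.2979  0.8485] op 0.0
rotvec [-0.     0.003 -0.002]
[{'xy': [341.0, 208.5], 'p': 0.61}] [{'xy': [376.5, 254.4], 'p': 0.6}]
shut predict [np.float64(345.70799729965586), np.float64(209.77128024751823)] [np.float64(374.65018133252227), np.float64(258.61035790080086)]
[ 0.5535 -0.1406  0.0433] [ 0.1896 -0.0001]
```

View pics/s22z.png

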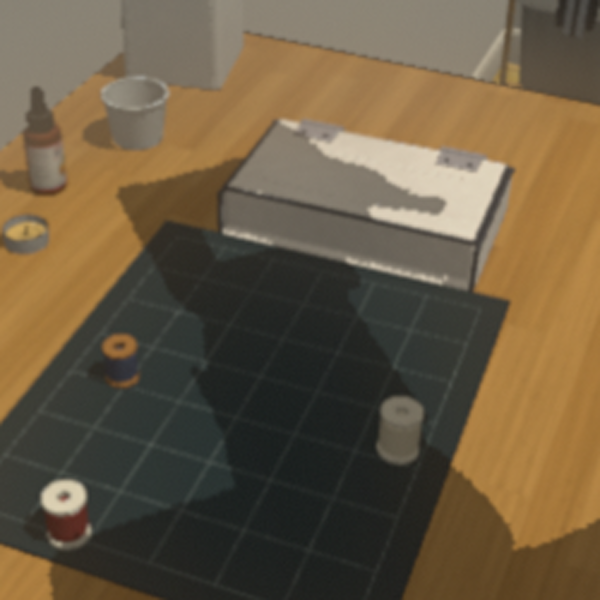

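The lid is level and shut, the three reels are standing in place, the mat is clear, and the robot touches nothing. I'll hand the job in.

```bash
python3 -c "
from bench import ticket; print(ticket.hand_in())"
```

```text
the job is handed in; nothing more can be done
None
```

I swept all three pegs along the mat into the pan without lifting any of them. I then pushed the lid over from behind and pressed it shut, and handed the job in at about 20.5 s of the 64 s allowed.

- **Pegs:** pictures taken just before closing show all three flat in the pan, their rear ends about 25 mm past the mouth. The lid's flap sits 4–7 mm in. They were not visible after the lid closed.
- **Lid:** it stopped with the fingertips at 45.6 mm (a shut lid's top is at 46 mm) and 33 N upward force. The final side view shows it level.
- **Lid edge position:** finding the edge from the two cameras put it at 43 mm height, and 5–10 mm off the expected point along and across the pan. I put that down to the low-confidence detections (0.6).
- **Reels:** all three stand upright. By eye they are where they began; I did not measure them again at the end.
- **Refused call:** my first move call was refused as invalid input, so the arm did not move. I resent it in shorter pieces with every field filled in.

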